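# Make up the doming kit and the waxing kit

### The arm

A 6-joint arm with a two-finger parallel gripper is mounted at the origin on a cart in front of the work surface, level with it; the furniture and walls round the work are solid. World frame = base frame: x ahead of the robot, y to its left, z up, the work surface at z = 0. Lengths are in m, angles in rad, forces in N, time in s.
With the tool pointing down it reaches from about 0.425 to 0.95 m from the base axis. Payload 3.5 kg.
Tool frame: the origin (TCP) lies at the very end of the fingers, on their centre line; the grasp point (between the pads) lies 19 mm behind it (tcp_to_grasp is the distance from the TCP to the grasp point, in m); z points along the fingers, y is the direction in which the jaws open and shut (so a half turn about z gives the same grasp; the last joint's range is limited). The gripper opens to 85 mm and grips with 20 to 120 N. Pads are 22 mm wide; open, the fingers measure 114 mm over their backs; the gripper's body (76 mm by 85 mm) begins 54 mm behind the grasp point. The pads swing forward as they close: fully open they stand 13 mm farther back than shut.
Start: joints at [-1.453, 0.286, 1.577, -0, 1.279, -0.15], TCP at [0.179, -0.651, 0.231] pointing down, gripper open.
Joint ranges: [-2.77, 2.77], [-0.9, 2.22], [0.21, 2.48], [-1.53, 4.67], [0.24, 2.81], [-2.84, 2.84]. Speed limits (rad/s): [2.79, 2.79, 3.14, 3.14, 3.14, 3.14].

### API

Orientations are given as a unit quaternion [x, y, z, w].
In Python, from plant import * gives the robot as it stands. The module is installed in compiled form; this text tells all that it offers.
- The arm moves only by the tool arm_command, never from a script. Its argument "steps" is a list of rows, each a list of 3 entries, a list of its own where there are three numbers: the turn, a rotation vector about the tool's x, y, z in rad, then the shift along the tool's x, y, z in m, then the gripper command: -1 is shut, 1 is fully open, values between are in proportion. A call has 1 to 12 rows; each row is the pose to reach, as a shift and turn from the pose measured when the call began, along the tool's axes at that moment; what a row does not reach only later rows make up. A row lasts 1/8 s, in which the tool goes at most 62.5 mm and 10.7 degrees, less where a joint would pass 70% of its speed; a pose out of reach is approached as far as the arm can. A call with a gripper value outside its range is refused whole. The fingers move at their own pace and stop on an object; "force" is the grip in N (left out, the last holds). Time passes only in rows, so rows that repeat a pose let the fingers close. It gives the time, the measured TCP pose, the force and the opening at its end, in the units of the state.
- get_state(): the state, without advancing time (a new reading comes with each control period).
- read_camera(name): name is "scene" or "top"; returns a dict with "frame" (480x640x3 uint8, red, green, blue), "vfov" (degrees; the focal length in pixels is half the picture's height over the tangent of half this angle, whatever the lens; pixels are square), "cx", "cy" (the principal point, pixels), "dist" ([k1, k2, p1, p2, k3] as OpenCV has them; the pictures are not rectified), "position" and "rotation" of the camera in the world. Camera axes: x right, y up, looking along -z (the intrinsics and any distortion apply to the point x, -y, -z); pixel columns grow to the right and rows downward; lengths in m; the calibration is good to about 2 mm. A picture is of the moment at which its call begins. There is no depth.
- sign_off(): hands the job in, once; it reports no verdict.
The state is a dict: "time": time; "qpos": joint angles; "dq": joint speeds; "joint_efforts": joint torques, N m; "eef_pos": TCP position; "tcp_rot": TCP orientation; "contact_force": force on the tool from outside, world axes, zero at the start; "wrist_torque": the same for the moment, N m; "opening": opening from 0.0 (shut) to 1.0 (fully open).
Only numpy, scipy, OpenCV 4.12 (cv2) and the standard library are available. Lean on these libraries where they do the work, as an engineer would, in place of code of your own. Each camera call takes 0.05 s, during which the arm holds its last target.

### The job

Make up two kits on the wooden boards. The doming kit goes on the board with the square pockets: stand the steel doming block in one pocket and the small green bottle in the other. The waxing kit goes on the board with the round pockets: stand the white dropper bottle in one pocket and the brass tin of wax in the other, then cover the tin with the largest cap (the dark one), laid flat and centred on top of it; leave the two smaller brass caps where they lie.

Things in the scene. Friction and masses are not known exactly. Their poses are not given: they have to be found in the camera images.
- square_board: Flat board of light wood, 88 (its x) by 172 (its y) by 12 mm high, fixed to the bench. In its top are two grey-lined square pockets of 60 by 60 mm, each 6 mm deep (pocket floor 6 mm above the bench, rim at 12 mm), centred on the board's x = 0 at its y = +42 mm and y = -42 mm. Origin: centre of the underside; z up.
- round_board: Flat board of light wood, 88 (its x) by 172 (its y) by 12 mm high, fixed to the bench. In its top are two grey-lined round pockets of 76 mm diameter, each 6 mm deep (pocket floor 6 mm above the bench, rim at 12 mm), centred on the board's x = 0 at its y = +42 mm and y = -42 mm. Origin: centre of the underside; z up.
- doming_block: Loose steel cube with round hollows in its faces, 34 x 35 mm and 34 mm high, about 0.38 kg; grasp across two opposite sides (its x or y). Origin: centre of its underside; z up.
- ink_bottle: Loose small green glass bottle, upright: round body 35 mm in diameter up to 26 mm height, darker green screw cap 26 mm in diameter from there up to 40 mm. Origin: centre of its underside; z up.
- dropper_bottle: Loose white dropper bottle, upright: round body 27 mm in diameter up to 54 mm height, then narrowing to a pointed white tip, 80 mm high in all; grasp it round the body. Origin: centre of its underside; z up.
- amber_tin: Loose round brass tin of amber wax, 51 mm in diameter, 19 mm high, uncovered at the start; the wax lies just below its rim. Origin: centre of its underside; z up.
- brass_cap1: Loose turned cap, the largest and darkest of the three: round, 48 to 50 mm in diameter, 14 mm high, lying flat. It covers the tin by resting on the tin's rim, 19 mm above the tin's underside. Origin: centre of its underside; z up.
- brass_cap0: Loose turned cap of lighter brass, 38 mm in diameter, 9 mm high, lying flat; not needed, leave it where it lies. Origin: centre of its underside; z up.
- brass_cap2: Loose turned cap of lighter brass, 30 mm in diameter, 10 mm high, lying flat; not needed, leave it where it lies. Origin: centre of its underside; z up.
Mind the look-alikes: they are no part of the job. What is shaped like the amber_tin but red is not meant.

How it is judged:
By the outcome, as a careful person would: the job done as asked, in the order asked, and still so for the second after the job is handed in, with the robot touching nothing.
It also fails if it takes over 125 s, if anything falls off the work surface, if the arm or the gripper's body presses on something with over 40 N, if the wrist force passes 120 N, or if a joint passes its speed limit or range.

## Working session

There is one attempt and no reset: what is moved stays moved. The work goes in short steps, Python scripts to look and compute and a tool call to move; the robot and the scene stay as the last step left them, time stands still between calls to the robot, and variables do not carry over. Pictures are saved under pics/ and viewed, and the job is handed in when it is done.

Besides the shell and the picture viewer there is one more tool, called as a command line: name --argument value ..., lists and objects as JSON in quotes. arm_command: Moves the arm, as the interface text tells. Its arguments: {"type":"object","properties":{"steps":{"type":"array"},"force":{"type":"number"}},"required":["steps"]}

```bash
mkdir -p pics; python3 - <<'E'
from plant import *
import cv2
s=get_state(); print({k:(v if not hasattr(v,'round') else v) for k,v in s.items()})
for n in("scene","top"):
    c=read_camera(n); cv2.imwrite(f"pics/{n}0.png",c["frame"][:,:,::-1]); print(n,{k:v for k,v in c.items() if k!="frame"})
E
```

```text
{'time': 0.0, 'qpos': array([-1.45300887e+00,  2.87206318e-01,  1.57818477e+00, -2.24893781e-05,
        1.27860371e+00, -1.50016083e-01]), 'dq': array([ 0.00016997,  0.00025245, -0.00064298,  0.00058086,  0.0003922 ,
       -0.00046264]), 'joint_efforts': array([-3.38397820e-05, -4.05977654e+01, -2.92628145e+01, -9.49890637e-05,
        5.81375265e-03,  2.01664371e-06]), 'eef_pos': array([ 0.1785485 , -0.65027044,  0.22991587]), 'tcp_rot': array([ 9.91047396e-01,  1.33505120e-01,  8.59081461e-06, -1.20108863e-03]), 'contact_force': array([ 0.62828966, -0.17127535, -0.93510002]), 'wrist_torque': array([-0.02325465, -0.00116021,  0.015581  ]), 'opening': 1.0000968168757667}
scene {'vfov': 49.04993024245626, 'cx': 312.7854360086357, 'cy': 237.31398778795807, 'dist': array([-0.00203197,  0.        ,  0.        ,  0.        ,  0.        ]), 'position': array([ 0.33645193, -0.47269277,  0.68810888]), 'rotation': array([ 0.33918267, -0.08716917, -0.25251908,  0.90199267])}
top {'vfov': 45.7965825691278, 'cx': 313.3863618148813, 'cy': 241.07977523719597, 'dist': array([-0.00764607,  0.        ,  0.        ,  0.        ,  0.        ]), 'position': array([0.56263329, 0.02587504, 0.87016049]), 'rotation': array([ 0.01493066, -0.02318954, -0.70352654,  0.7101336 ])}
```

View pics/scene0.png

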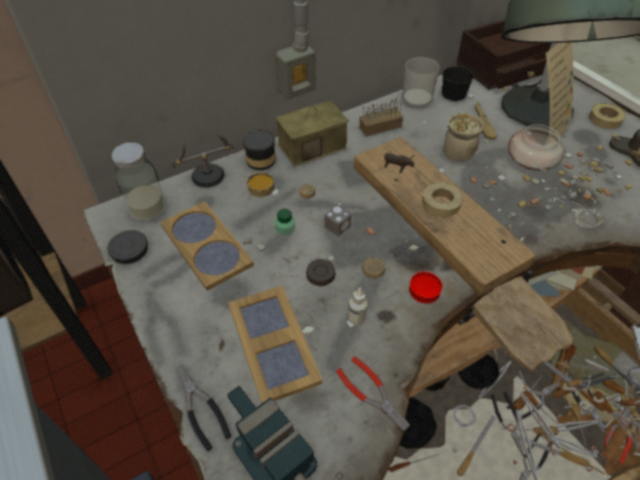

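View pics/top0.png

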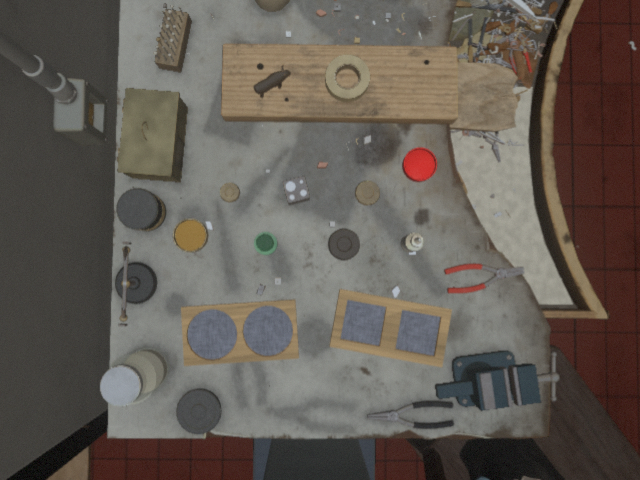

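The top view shows everything needed: round board ~(240,332), square board ~(391,327), block (297,190), green bottle (265,243), tin (191,236), dark cap (344,243), dropper (414,242). The decoy red tin is at (420,165), and there's another dark disc at (199,411). The scene view gives a second angle on the same items.

```bash
cat > h.py <<'E'
import numpy as np, cv2
from scipy.spatial.transform import Rotation as R
def K(c):
    f=240/np.tan(np.radians(c["vfov"])/2); return np.array([[f,0,c["cx"]],[0,f,c["cy"]],[0,0,1]])
def RR(c): return R.from_quat(c["rotation"]).as_matrix()@np.diag([1,-1,-1])
def ray(c,px):
    u=cv2.undistortPoints(np.array(px,float).reshape(-1,1,2),K(c),c["dist"]).reshape(-1,2)
    return np.c_[u,np.ones(len(u))]@RR(c).T
def plane(c,px,z):
    d=ray(c,px); p=np.array(c["position"]); return p+d*((z-p[2])/d[:,2])[:,None]
def proj(c,P):
    P=np.array(P,float).reshape(-1,3); Rm=RR(c).T
    return cv2.projectPoints(P,cv2.Rodrigues(Rm)[0],-Rm@np.array(c["position"]),K(c),c["dist"])[0].reshape(-1,2)
def crop(c,x0,y0,x1,y1,s,name):
    im=cv2.resize(c["frame"][y0:y1,x0:x1,::-1],None,fx=s,fy=s,interpolation=cv2.INTER_CUBIC); cv2.imwrite("pics/"+name,im)
E
python3 - <<'E'
from plant import *
from h import *
t=read_camera("top"); s=read_camera("scene")
import pickle; pickle.dump((t,s),open("c0.pkl","wb"))
crop(t,165,150,465,375,2.6,"tc0.png"); crop(s,150,150,450,375,2.6,"sc0.png")
E
```

```text
(no output)
```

View pics/tc0.png

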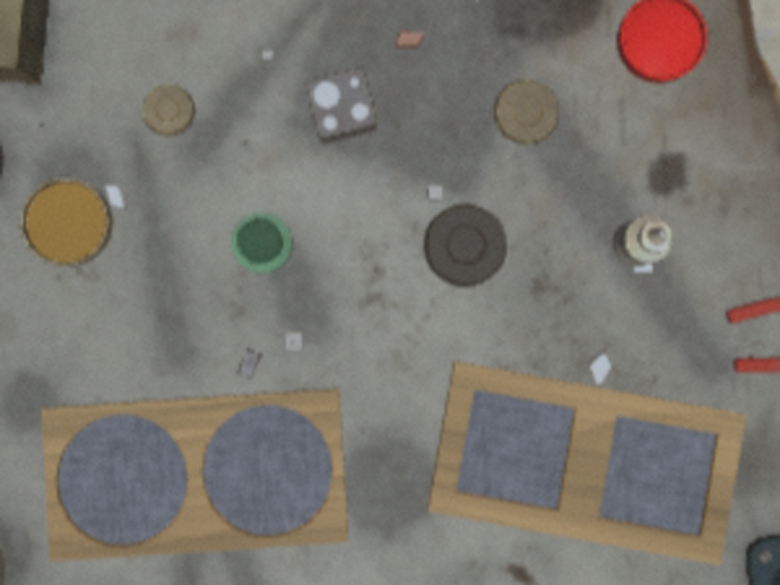

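View pics/sc0.png

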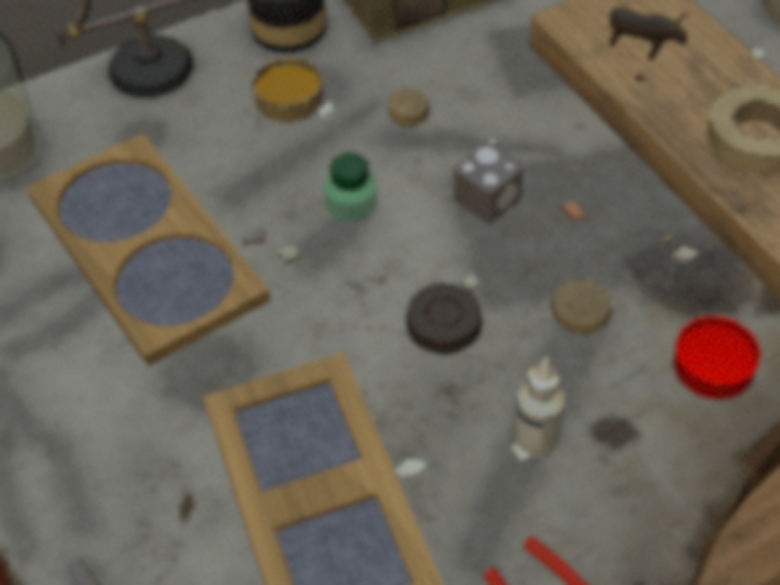

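The enlarged views separate every item cleanly. Next I measure with masks and contours, casting rays at the known heights.

```bash
cat > m.py <<'E'
import pickle
from h import *
t,s=pickle.load(open("c0.pkl","rb"))
f=t["frame"]; hsv=cv2.cvtColor(f,cv2.COLOR_RGB2HSV)
def cr(x,y): return (int(165+x/2.6),int(150+y/2.6))
def big(mask,roi):
    x0,y0=cr(*roi[:2]);x1,y1=cr(*roi[2:]); m=np.zeros_like(mask); m[y0:y1,x0:x1]=mask[y0:y1,x0:x1]
    cs=cv2.findContours(m,cv2.RETR_EXTERNAL,cv2.CHAIN_APPROX_NONE)[0]; return max(cs,key=cv2.contourArea)
for n,p in dict(tin=(66,222),ink=(262,240),inkbody=(262,265),block=(350,100),cap1=(440,245),drop=(640,225),wood=(100,405),pocket=(120,480),bench=(380,200),cap0=(540,110),cap2=(155,110)).items():
    x,y=cr(*p); print(n,f[y,x],hsv[y,x])
E
python3 m.py
```

```text
tin [144 118  65] [ 20 140 144]
ink [69 95 77] [69 70 95]
inkbody [ 85 120  95] [ 69  74 120]
block [113 113 113] [  0   0 113]
cap1 [79 77 73] [20 19 79]
drop [138 133 119] [ 22  35 138]
wood [132 122 104] [ 19  54 132]
pocket [ 99 103 116] [113  37 116]
bench [138 140 133] [ 39  13 140]
cap0 [119 108  89] [ 19  64 119]
cap2 [123 114  93] [ 21  62 123]
```

```bash
cat >> m.py <<'E'
print("----")
H,S,V=[hsv[...,i].astype(int) for i in range(3)]
lab=cv2.cvtColor(f,cv2.COLOR_RGB2LAB).astype(int); A=lab[...,1]-128; B=lab[...,2]-128
vis=f[:,:,::-1].copy()
def circ(name,mask,roi,z):
    c=big(mask.astype(np.uint8)*255,roi); cv2.drawContours(vis,[c],-1,(0,0,255),1)
    P=plane(t,c.reshape(-1,2),z)[:,:2]
    h=cv2.convexHull(P.astype(np.float32)*1000)
    e=cv2.fitEllipse(P.astype(np.float32)*1000); print(name,np.round(e[0],1),np.round(e[1],1)); return e
circ("tin",B>20,(5,160,128,285),.019)
circ("ink all",A<-8,(215,190,310,290),.026)
circ("ink cap",(A<-5)&(V<105),(215,190,310,290),.040)
circ("cap1",V<100,(400,190,525,300),.012)
circ("cap0",B>9,(480,60,575,160),.009)
circ("cap2",B>9,(125,70,210,150),.010)
for k,x0 in (("p+",45),("p-",195)): circ("round"+k,(B<-2),(x0,380,x0+150,560),.010)
circ("drop",(V>150)|(B>7),(600,200,690,270),.054)
circ("block",(V<118),(295,55,390,150),.034)
for k,r in (("+",(440,370,585,530)),("-",(590,395,735,560))):
    c=big((B<-2).astype(np.uint8)*255,r); cv2.drawContours(vis,[c],-1,(255,0,0),1)
    P=plane(t,c.reshape(-1,2),.010)[:,:2]; print("sq",k,cv2.minAreaRect(P.astype(np.float32)*1000))
for k,r in (("rb",(20,370,360,580)),("sb",(415,345,760,580))):
    c=big((((B>6)|(B<-2))).astype(np.uint8)*255,r); cv2.drawContours(vis,[c],-1,(0,255,0),1)
    P=plane(t,c.reshape(-1,2),.012)[:,:2]; print(k,cv2.minAreaRect(P.astype(np.float32)*1000))
c=big((V<118).astype(np.uint8)*255,(295,55,390,150)); print("block rect",cv2.minAreaRect(plane(t,c.reshape(-1,2),.034)[:,:2].astype(np.float32)*1000))
cv2.imwrite("pics/vis.png",cv2.resize(vis[150:375,165:465],None,fx=2.6,fy=2.6,interpolation=cv2.INTER_NEAREST))
E
python3 m.py
```

```text
tin [144 118  65] [ 20 140 144]
ink [69 95 77] [69 70 95]
inkbody [ 85 120  95] [ 69  74 120]
block [113 113 113] [  0   0 113]
cap1 [79 77 73] [20 19 79]
drop [138 133 119] [ 22  35 138]
wood [132 122 104] [ 19  54 132]
pocket [ 99 103 116] [113  37 116]
bench [138 140 133] [ 39  13 140]
cap0 [119 108  89] [ 19  64 119]
cap2 [123 114  93] [ 21  62 123]
----
tin [616.1 201.2] [44.5 45.1]
ink all [604.8  88. ] [33.4 33.8]
ink cap [605.2  87.7] [23.1 24.7]
cap1 [605.3 -29.4] [46.4 47.4]
cap0 [684.2 -65. ] [34.1 36.1]
cap2 [682.8 145. ] [27.2 28.1]
roundp+ [468.2 167.3] [71.1 71.4]
roundp- [474.4  83.8] [71.  71.4]
drop [ 606.7 -128.5] [23.8 25.5]
block [685.7  40.8] [59.6 59.7]
sq + ((487.24041748046875, -59.554683685302734), (57.642433166503906, 57.09656524658203), 80.01380920410156)
sq - ((472.8182067871094, -142.25379943847656), (57.52075958251953, 56.99940490722656), 80.18489074707031)
rb ((471.1849060058594, 125.60340118408203), (89.76973724365234, 173.04522705078125), 4.254829406738281)
sb ((479.9841613769531, -101.05608367919922), (173.7984161376953, 90.22196960449219), 80.15348815917969)
block rect ((685.5825805664062, 42.733184814453125), (52.189720153808594, 53.33512496948242), 0.5950950384140015)
```

```bash
sleep 3
```

```text
(no output)
```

View pics/vis.png

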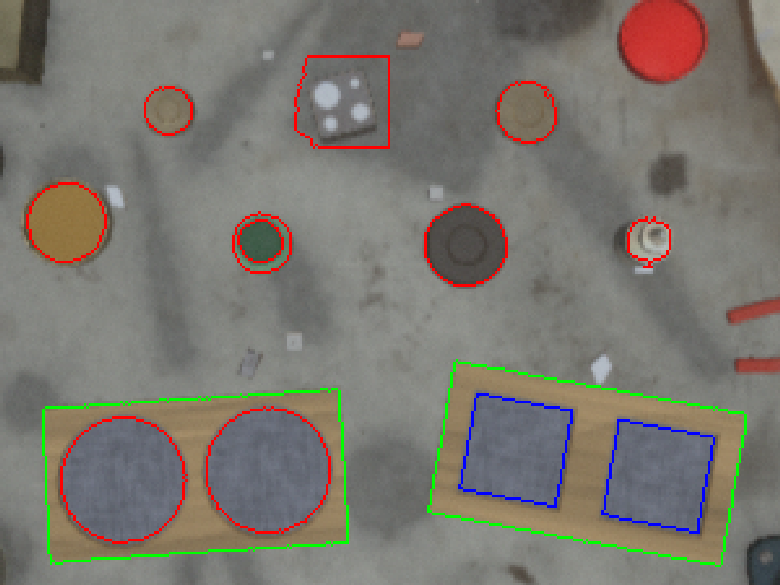

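```bash
python3 - <<'E'
import pickle
from h import *
t,s=pickle.load(open("c0.pkl","rb"))
a=[cv2.resize(c["frame"][y-24:y+24,x-32:x+32,::-1],None,fx=6,fy=6,interpolation=cv2.INTER_CUBIC) for c,x,y in ((t,297,190),(t,414,242),(s,338,220),(s,357,307))]
cv2.imwrite("pics/bd.png",np.vstack([np.hstack(a[:2]),np.hstack(a[2:])]))
E
```

```text
(no output)
```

View pics/bd.png

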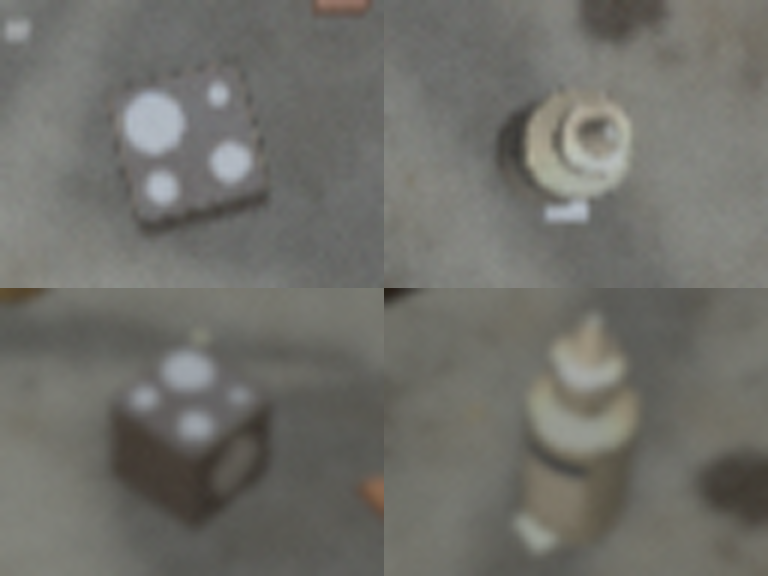

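```bash
python3 - <<'E'
import pickle
from h import *
t,s=pickle.load(open("c0.pkl","rb"))
c=np.array([(110,90),(238,66),(268,189),(138,214)])/6+[264.6,165.6]
P=plane(t,c,.034)*1000; print(P.round(1),P.mean(0).round(1)); 
for i in range(4):
    d=P[(i+1)%4]-P[i]; print(np.linalg.norm(d).round(1),np.degrees(np.arctan2(d[1],d[0])).round(1))
print(plane(t,[(194/6+381.6,144/6+217.6)],.05)*1000, plane(t,[((600-384)/6+381.6,130/6+217.6)],.08)*1000)
# scene cross-check
c=np.array([(112,400),(187,350),(272,400),(198,452)])/6+[305.6,148]
c[:,1]=196-.4+(np.array([400,350,400,452])-288)/6
print("block scene",(plane(s,c,.034)*1000).mean(0))
print("drop tip scene",plane(s,[(325-.4+(593-384)/6,283-.4+(318-288)/6)],.08)*1000)
# project measured
X={"tin":(.616,.2012,.019),"ink":(.605,.0878,.040),"cap1":(.6053,-.0294,.013),"drop":(.606,-.1285,.08),"r+":(.4682,.1673,.01),"r-":(.4744,.0838,.01),"s+":(.4872,-.0596,.01),"s-":(.4728,-.1423,.01)}
for k,v in X.items(): print(k,proj(s,v).round(1))
v=s["frame"][:,:,::-1].copy(); v=cv2.resize(v[150:400,80:450],None,fx=2,fy=2)
for k,x in X.items():
    u=(proj(s,x)[0]-[80,150])*2; cv2.circle(v,(int(u[0]),int(u[1])),3,(0,0,255),-1)
cv2.imwrite("pics/sv.png",v)
E
```

```text
[[697.1  62.2  34. ]
 [703.4  30.7  34. ]
 [672.9  23.   34. ]
 [666.4  55.   34. ]] [685.   42.7  34. ]
32.2 -78.7
31.4 -165.8
32.6 101.5
31.6 13.3
[[ 607.59699254 -129.20683128   50.        ]] [[ 609.26487463 -128.66954278   80.        ]]
block scene [684.2682131   41.89344023  34.        ]
drop tip scene [[ 608.82524964 -130.40523125   80.        ]]
tin [[260.3 181. ]]
ink [[283.9 213. ]]
cap1 [[320.1 269.2]]
drop [[357.  287.5]]
r+ [[194.3 226.7]]
r- [[217.2 257. ]]
s+ [[264.  316.4]]
s- [[281.9 363.5]]
```

View pics/sv.png

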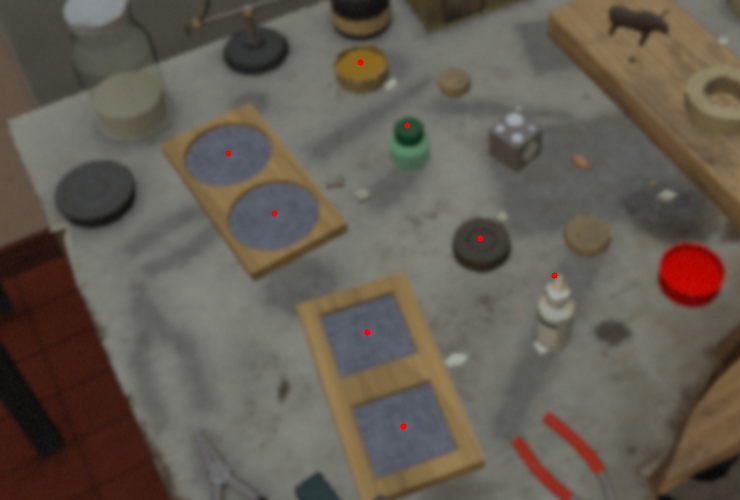

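Both views agree to about 2 mm. Next, a helper that turns a target pose into tool-frame numbers.

```bash
cat > g.py <<'E'
import sys
from plant import *
from h import *
# usage: g.py x y z psi_deg ; prints turn and shift in tool frame
def go(x,y,z,psi):
    s=get_state(); p=np.radians(psi); Rt=np.array([[np.cos(p),np.sin(p),0],[np.sin(p),-np.cos(p),0],[0,0,-1]])
    Rc=R.from_quat(s["tcp_rot"]).as_matrix()
    d=Rc.T@(np.array([x,y,z])-s["eef_pos"]); r=R.from_matrix(Rc.T@Rt).as_rotvec()
    print("turn",r.round(3),"shift",d.round(4),"rows",max(np.linalg.norm(d)/.0625,np.linalg.norm(r)/.187).round(1))
if __name__=="__main__":
    s=get_state(); print("t",round(s["time"],2),"pos",s["eef_pos"].round(4),"open",round(s["opening"],3),"F",s["contact_force"].round(1))
    a=list(map(float,sys.argv[1:]))
    for i in range(0,len(a),4): print(a[i:i+4],end=" "); go(*a[i:i+4])
E
python3 g.py .685 .0423 .18 102.5 .685 .0423 .05 102.5
python3 - <<'E'
import pickle
from h import *
t,s=pickle.load(open("c0.pkl","rb"))
crop(t,105,170,235,270,6,"jar_t.png"); crop(s,190,110,300,200,6,"jar_s.png")
E
```

```text
t 0.2 pos [ 0.1786 -0.6505  0.2305] open 1.003 F [ 0.4 -0.2 -0.4]
[0.685, 0.0423, 0.18, 102.5] turn [-1.000e-03 -1.000e-03 -1.521e+00] shift [ 0.6717 -0.5341  0.0514] rows 13.8
[0.685, 0.0423, 0.05, 102.5] turn [-1.000e-03 -1.000e-03 -1.521e+00] shift [ 0.6716 -0.5339  0.1814] rows 14.0
```

View pics/jar_t.png

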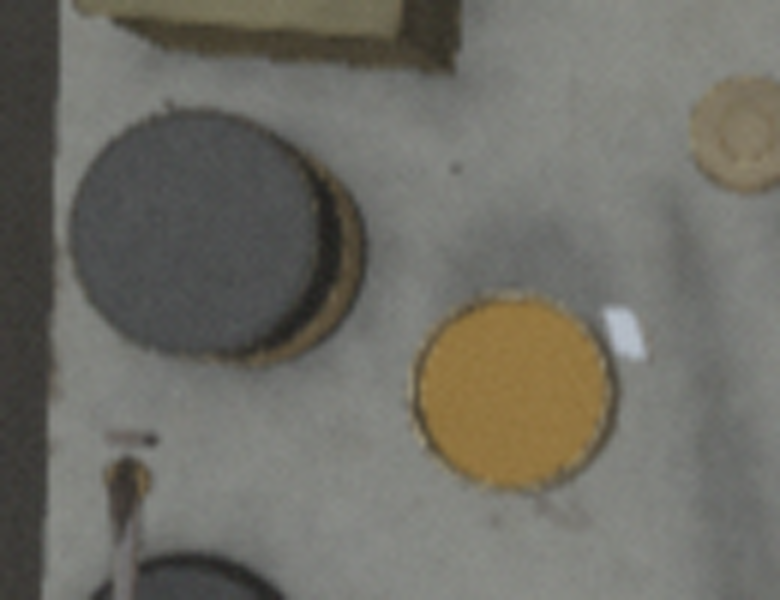

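View pics/jar_s.png

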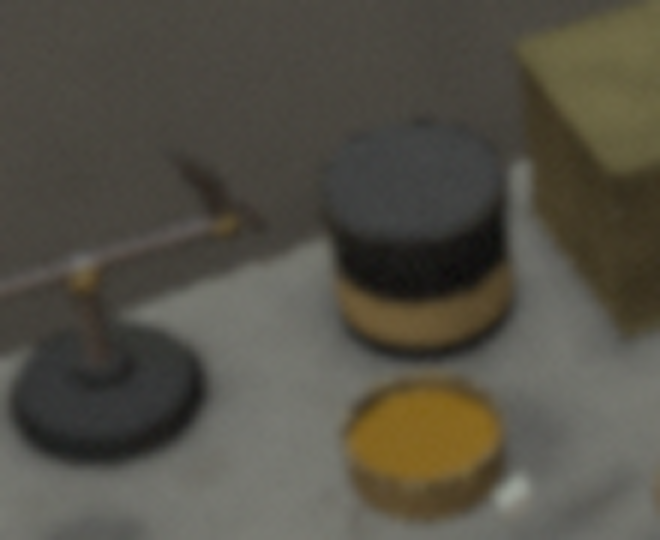

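The black jar is about 45–50 mm tall and will stay below the gripper body, so a grasp with the jaws along world x is clear everywhere. I'm moving to above the block now.

arm_command --steps '[[[0, 0, -0.101], [0.045, -0.0356, 0.003], 1], [[0, 0, -0.203], [0.09, -0.071, 0.006], 1], [[0, 0, -0.304], [0.134, -0.107, 0.009], 1], [[0, 0, -0.406], [0.179, -0.142, 0.012], 1], [[0, 0, -0.507], [0.224, -0.178, 0.015], 1], [[0, 0, -0.608], [0.269, -0.214, 0.018], 1], [[0, 0, -0.71], [0.313, -0.249, 0.021], 1], [[0, 0, -0.811], [0.358, -0.285, 0.024], 1], [[0, 0, -0.913], [0.403, -0.32, 0.027], 1], [[0, 0, -1.014], [0.448, -0.356, 0.03], 1], [[0, 0, -1.115], [0.493, -0.392, 0.034], 1], [[0, 0, -1.217], [0.537, -0.427, 0.037], 1]]'

```text
time: 1.7
eef_pos: [0.5843, -0.0948, 0.194]
tcp_rot: [0.736, 0.677, 0.0, -0.001]
contact_force: [0.6, -0.8, 0.5]
opening: 0.999
```

```bash
python3 g.py .685 .0423 .15 102.5 .685 .0423 .05 102.5
```

```text
t 1.7 pos [ 0.5843 -0.0948  0.194 ] open 0.999 F [ 0.6 -0.8  0.5]
[0.685, 0.0423, 0.15, 102.5] turn [-0.    -0.001 -0.301] shift [0.1449 0.0891 0.0441] rows 2.8
[0.685, 0.0423, 0.05, 102.5] turn [-0.    -0.001 -0.301] shift [0.1447 0.0892 0.1441] rows 3.6
```

arm_command --steps '[[[0, 0, -0.1], [0.05, 0.03, 0.015], 1], [[0, 0, -0.2], [0.1, 0.06, 0.03], 1], [[0, 0, -0.301], [0.145, 0.089, 0.05], 1], [[0, 0, -0.301], [0.145, 0.089, 0.09], 1], [[0, 0, -0.301], [0.145, 0.089, 0.12], 1], [[0, 0, -0.301], [0.145, 0.089, 0.144], 1], [[0, 0, -0.301], [0.145, 0.089, 0.144], 1]]'

```text
time: 2.58
eef_pos: [0.683, 0.0425, 0.0474]
tcp_rot: [0.626, 0.78, -0.001, -0.003]
contact_force: [-0.3, 0.2, -0.3]
opening: 0.998
```

```bash
python3 g.py .685 .0423 .009 102.5; python3 - <<'E'
from plant import *
from h import *
t=read_camera("top");s=read_camera("scene")
a=[cv2.resize(c["frame"][y-50:y+50,x-65:x+65,::-1],None,fx=3,fy=3,interpolation=cv2.INTER_CUBIC) for c,x,y in ((t,297,190),(s,338,210))]
cv2.imwrite("pics/g1.png",np.hstack(a))
E
```

```text
t 2.58 pos [0.683  0.0425 0.0474] open 0.998 F [-0.3  0.2 -0.3]
[0.685, 0.0423, 0.009, 102.5] turn [-0.005 -0.003  0.   ] shift [-0.0008  0.0021  0.0384] rows 0.6
```

View pics/g1.png

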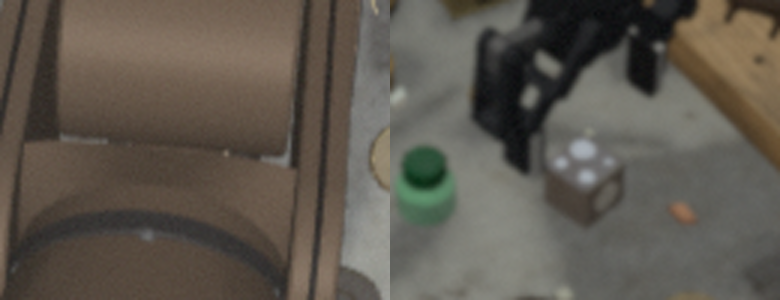

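The scene view shows the two fingers straddling the block, which sits at about (585,180) in the combined crop. The top view is hidden by the arm. Descending and gripping.

arm_command --steps '[[[-0.005, -0.003, 0], [-0.001, 0.002, 0.02], 1], [[-0.005, -0.003, 0], [-0.001, 0.002, 0.039], 1], [[-0.005, -0.003, 0], [-0.001, 0.002, 0.039], 0], [[-0.005, -0.003, 0], [-0.001, 0.002, 0.039], -1], [[-0.005, -0.003, 0], [-0.001, 0.002, 0.039], -1], [[-0.005, -0.003, 0], [-0.001, 0.002, 0.039], -1], [[-0.005, -0.003, 0], [-0.001, 0.002, 0.039], -1], [[-0.005, -0.003, 0], [-0.001, 0.002, 0.039], -1]]' --force 60

```text
time: 3.68
eef_pos: [0.6884, 0.0417, 0.0131]
tcp_rot: [0.626, 0.78, 0.002, 0.003]
contact_force: [-1.5, 0.5, 5.0]
opening: 0.383
```

```bash
python3 g.py .685 .0423 .1 102.5 .473 -.142 .1 80.1
```

```text
t 3.67 pos [0.6884 0.0417 0.0131] open 0.383 F [-1.5  0.5  5. ]
[0.685, 0.0423, 0.1, 102.5] turn [0.008 0.003 0.   ] shift [ 0.0011 -0.0025 -0.0869] rows 1.4
[0.473, -0.142, 0.1, 80.1] turn [0.008 0.001 0.391] shift [-0.1329 -0.2494 -0.0885] rows 4.7
```

arm_command --steps '[[[0.008, 0.003, 0], [0.001, -0.002, -0.03], -1], [[0.008, 0.003, 0], [0.001, -0.002, -0.06], -1], [[0.008, 0.003, 0], [0.001, -0.002, -0.087], -1], [[0.008, 0.003, 0.06], [-0.02, -0.04, -0.088], -1], [[0.008, 0.002, 0.13], [-0.045, -0.085, -0.088], -1], [[0.008, 0.002, 0.2], [-0.07, -0.13, -0.088], -1], [[0.008, 0.002, 0.27], [-0.095, -0.175, -0.088], -1], [[0.008, 0.001, 0.34], [-0.115, -0.22, -0.088], -1], [[0.008, 0.001, 0.391], [-0.133, -0.249, -0.088], -1], [[0.008, 0.001, 0.391], [-0.133, -0.249, -0.088], -1]]'

```text
time: 4.92
eef_pos: [0.4708, -0.1423, 0.0976]
tcp_rot: [0.767, 0.642, -0.001, -0.002]
contact_force: [0.6, -0.7, -4.5]
opening: 0.386
```

```bash
python3 g.py .473 -.142 .05 80.1 .473 -.142 .019 80.1; python3 - <<'E'
from plant import *
from h import *
s=read_camera("scene")
crop(s,200,240,400,390,4,"g2.png")
E
```

```text
t 4.92 pos [ 0.4708 -0.1423  0.0976] open 0.386 F [ 0.6 -0.7 -4.5]
[0.473, -0.142, 0.05, 80.1] turn [-0.003 -0.001 -0.003] shift [0.0007 0.0023 0.0476] rows 0.8
[0.473, -0.142, 0.019, 80.1] turn [-0.003 -0.001 -0.003] shift [0.0006 0.0024 0.0786] rows 1.3
```

View pics/g2.png

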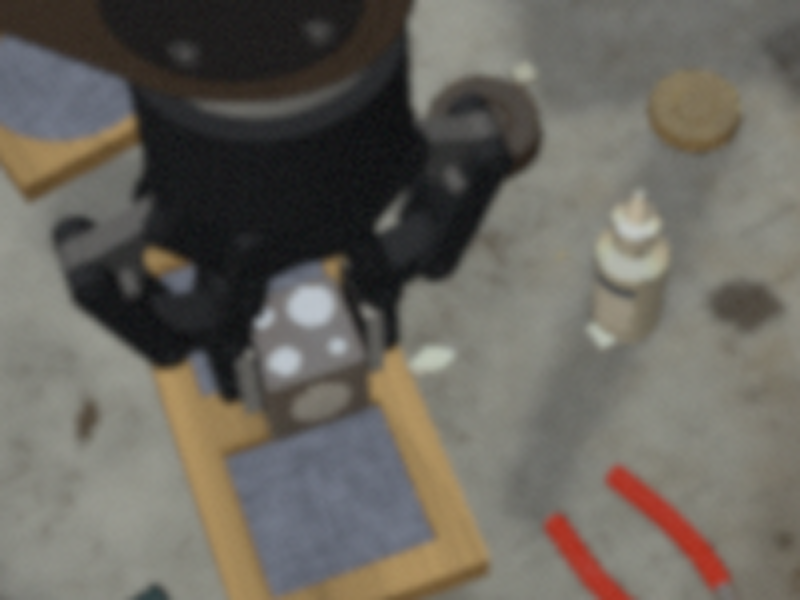

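The block is held upright and square. Lowering it into the pocket.

arm_command --steps '[[[-0.003, -0.001, -0.003], [0.001, 0.002, 0.03], -1], [[-0.003, -0.001, -0.003], [0.001, 0.002, 0.06], -1], [[-0.003, -0.001, -0.003], [0.001, 0.002, 0.071], -1], [[-0.003, -0.001, -0.003], [0.001, 0.002, 0.077], -1], [[-0.003, -0.001, -0.003], [0.001, 0.002, 0.077], -1], [[-0.003, -0.001, -0.003], [0.001, 0.002, 0.077], -1]]'

```text
time: 5.72
eef_pos: [0.475, -0.1415, 0.0222]
tcp_rot: [0.765, 0.644, 0.001, 0.001]
contact_force: [0.1, 0.0, -4.3]
opening: 0.382
```

```bash
python3 g.py .473 -.142 .018 80.1; python3 - <<'E'
from plant import *
from h import *
s=read_camera("scene")
crop(s,200,280,360,400,5,"g3.png")
E
```

```text
t 5.72 pos [ 0.475  -0.1415  0.0222] open 0.382 F [ 0.1  0.  -4.3]
[0.473, -0.142, 0.018, 80.1] turn [0.003 0.    0.001] shift [-0.0008 -0.0019  0.0042] rows 0.1
```

View pics/g3.png

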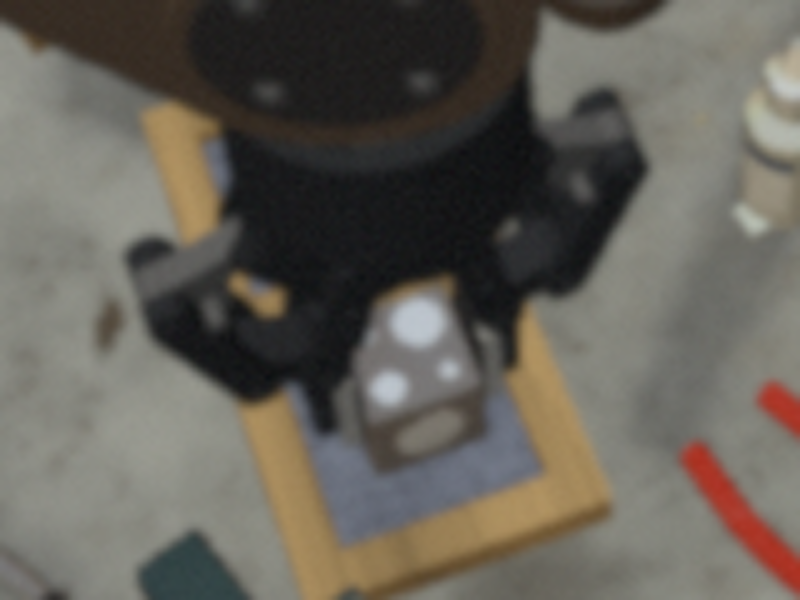

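arm_command --steps '[[[0.003, 0, 0], [-0.001, -0.001, 0.003], -1], [[0.003, 0, 0], [-0.001, -0.001, 0.004], -1], [[0.003, 0, 0], [-0.001, -0.001, 0.004], -1]]'

```text
time: 6.15
eef_pos: [0.4741, -0.1427, 0.019]
tcp_rot: [0.765, 0.644, -0.0, 0.001]
contact_force: [-2.8, 0.7, 2.7]
opening: 0.385
```

```bash
python3 g.py .473 -.142 .018 80.1
```

```text
t 6.15 pos [ 0.4741 -0.1427  0.019 ] open 0.385 F [-2.8  0.7  2.7]
[0.473, -0.142, 0.018, 80.1] turn [0.001 0.001 0.001] shift [ 0.0005 -0.0012  0.001 ] rows 0.0
```

arm_command --steps '[[[0, 0, 0], [0, 0, 0], 0.0], [[0, 0, 0], [0, 0, 0], 0.4], [[0, 0, 0], [0, 0, 0], 0.4], [[0, 0, 0], [0, 0, -0.02], 0.4], [[0, 0, 0], [0, 0, -0.06], 0.5], [[0, 0, 0], [0, 0, -0.1], 1], [[0, 0, 0], [0, 0, -0.14], 1]]'

```text
time: 7.02
eef_pos: [0.4739, -0.1425, 0.1602]
tcp_rot: [0.765, 0.644, -0.0, 0.001]
contact_force: [1.2, -0.9, 0.1]
opening: 1.003
```

```bash
python3 g.py .605 .088 .15 90 .605 .088 .04 90; python3 - <<'E'
from plant import *
from h import *
s=read_camera("scene")
crop(s,200,280,360,400,5,"g4.png")
E
```

```text
t 7.03 pos [ 0.4739 -0.1425  0.1602] open 1.003 F [ 1.2 -0.9  0.1]
[0.605, 0.088, 0.15, 90.0] turn [ 0.001  0.001 -0.171] shift [0.2495 0.0898 0.0101] rows 4.2
[0.605, 0.088, 0.04, 90.0] turn [ 0.001  0.001 -0.171] shift [0.2496 0.0897 0.1201] rows 4.7
```

View pics/g4.png

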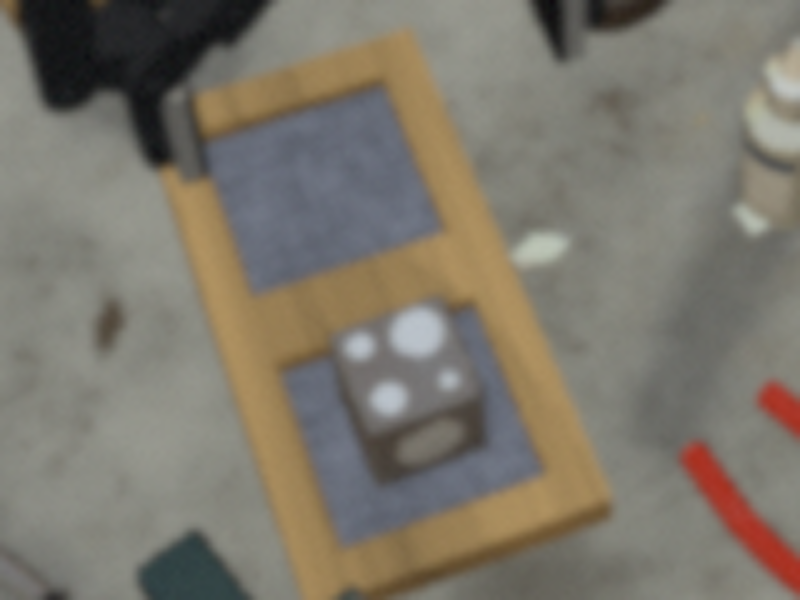

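The block stands upright inside its pocket (scene crop, ~(415,400)). Next is the green bottle.

arm_command --steps '[[[0, 0, -0.04], [0.05, 0.018, 0.0], 1], [[0, 0, -0.08], [0.1, 0.036, 0.0], 1], [[0, 0, -0.12], [0.15, 0.054, 0.0], 1], [[0, 0, -0.15], [0.2, 0.072, 0.0], 1], [[0, 0, -0.171], [0.2495, 0.09, 0.01], 1], [[0, 0, -0.171], [0.2495, 0.09, 0.03], 1], [[0, 0, -0.171], [0.2495, 0.09, 0.07], 1], [[0, 0, -0.171], [0.2495, 0.09, 0.09], 1], [[0, 0, -0.171], [0.2495, 0.09, 0.09], 1]]'

```text
time: 8.2
eef_pos: [0.6073, 0.0853, 0.074]
tcp_rot: [0.708, 0.707, -0.0, 0.004]
contact_force: [0.1, 0.5, -0.3]
opening: 0.999
```

```bash
python3 g.py .605 .088 .010 90; python3 - <<'E'
from plant import *
from h import *
s=read_camera("scene")
crop(s,220,160,360,265,5,"g5.png")
E
```

```text
t 8.2 pos [0.6073 0.0853 0.074 ] open 0.999 F [ 0.1  0.5 -0.3]
[0.605, 0.088, 0.01, 90.0] turn [ 0.005  0.006 -0.001] shift [ 0.0031 -0.0026  0.064 ] rows 1.0
```

View pics/g5.png

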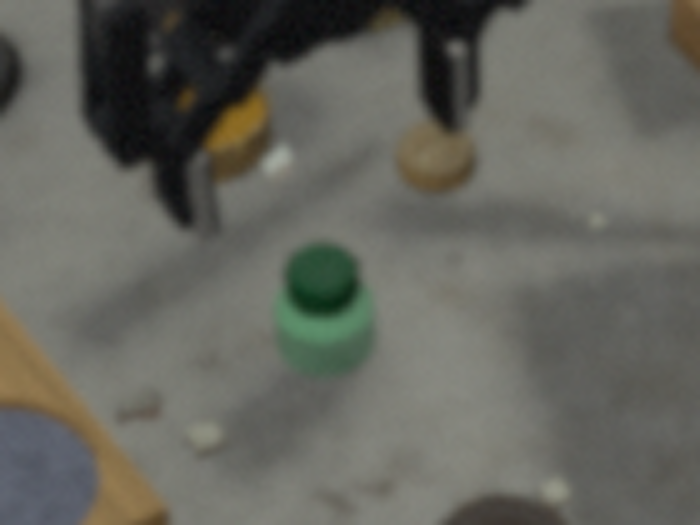

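arm_command --steps '[[[0.004, 0.004, 0], [0.003, -0.002, 0.035], 1], [[0.004, 0.004, 0], [0.003, -0.002, 0.058], 1], [[0.004, 0.004, 0], [0.003, -0.002, 0.064], 1], [[0.004, 0.004, 0], [0.003, -0.002, 0.064], 0.3], [[0.004, 0.004, 0], [0.003, -0.002, 0.064], -1], [[0.004, 0.004, 0], [0.003, -0.002, 0.064], -1], [[0.004, 0.004, 0], [0.003, -0.002, 0.064], -1], [[0.004, 0.004, 0], [0.003, -0.002, 0.064], -1], [[0.004, 0.004, 0], [0.003, -0.002, 0.064], -1]]' --force 40

```text
time: 9.38
eef_pos: [0.6084, 0.0879, 0.0137]
tcp_rot: [0.707, 0.707, 0.002, 0.003]
contact_force: [-2.3, -0.7, 6.1]
opening: 0.372
```

```bash
python3 g.py .605 .088 .11 90 .487 -.0595 .11 80.1;python3 - <<'E'
from plant import *
from h import *
s=read_camera("scene")
crop(s,220,160,360,265,5,"g6.png")
E
```

```text
t 9.38 pos [0.6084 0.0879 0.0137] open 0.372 F [-2.3 -0.7  6.1]
[0.605, 0.088, 0.11, 90.0] turn [ 0.007  0.002 -0.001] shift [-0.0001 -0.0028 -0.0963] rows 1.5
[0.487, -0.0595, 0.11, 80.1] turn [0.007 0.002 0.172] shift [-0.1477 -0.1206 -0.0968] rows 3.4
```

View pics/g6.png

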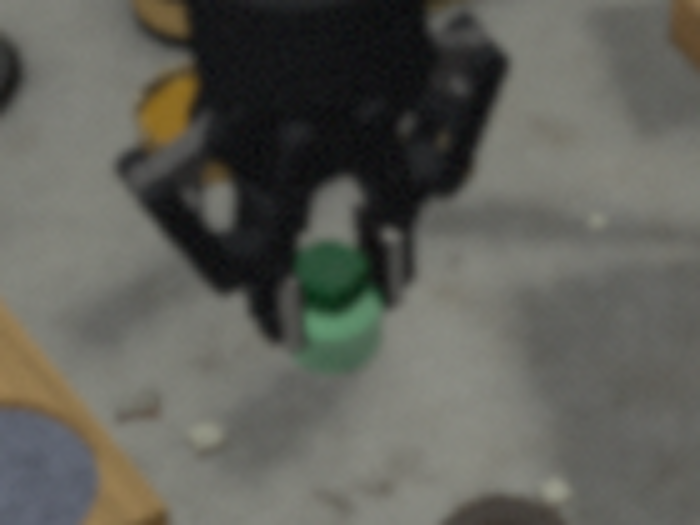

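arm_command --steps '[[[0.005, 0.002, 0], [0, -0.001, -0.03], -1], [[0.005, 0.002, 0], [0, -0.003, -0.06], -1], [[0.005, 0.002, 0], [0, -0.003, -0.097], -1], [[0.005, 0.002, 0.05], [-0.04, -0.035, -0.097], -1], [[0.005, 0.002, 0.09], [-0.08, -0.065, -0.097], -1], [[0.005, 0.002, 0.13], [-0.115, -0.095, -0.097], -1], [[0.005, 0.002, 0.172], [-0.147, -0.12, -0.097], -1], [[0.005, 0.002, 0.172], [-0.147, -0.12, -0.097], -1], [[0.005, 0.002, 0.172], [-0.147, -0.12, -0.097], -1]]'

```text
time: 10.55
eef_pos: [0.4879, -0.0587, 0.1105]
tcp_rot: [0.766, 0.643, 0.001, 0.001]
contact_force: [-0.8, 0.8, -1.2]
opening: 0.37
```

```bash
python3 g.py .487 -.0595 .021 80.1;python3 - <<'E'
from plant import *
from h import *
s=read_camera("scene")
crop(s,200,240,360,360,5,"g7.png")
E
```

```text
t 10.55 pos [ 0.4879 -0.0587  0.1105] open 0.37 F [-0.8  0.8 -1.2]
[0.487, -0.0595, 0.021, 80.1] turn [ 0.003 -0.001 -0.   ] shift [-0.001  -0.001   0.0895] rows 1.4
```

View pics/g7.png

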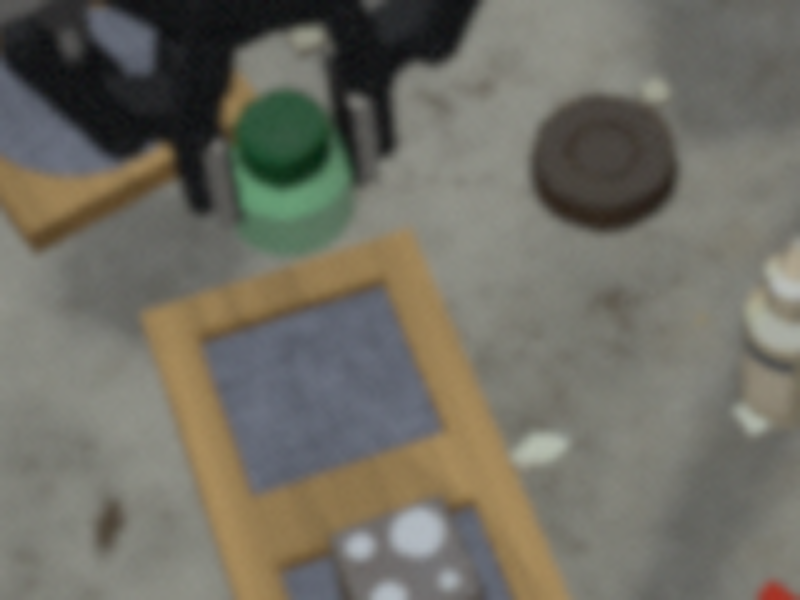

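The bottle is held upright. Lowering it into the free square pocket.

arm_command --steps '[[[0.002, 0, 0], [-0.001, -0.001, 0.03], -1], [[0.002, 0, 0], [-0.001, -0.001, 0.06], -1], [[0.002, 0, 0], [-0.001, -0.001, 0.078], -1], [[0.002, 0, 0], [-0.001, -0.001, 0.088], -1], [[0.002, 0, 0], [-0.001, -0.001, 0.091], -1], [[0.002, 0, 0], [-0.001, -0.001, 0.091], -1]]'

```text
time: 11.35
eef_pos: [0.4882, -0.0591, 0.0202]
tcp_rot: [0.765, 0.644, 0.001, 0.001]
contact_force: [0.3, -0.4, -0.1]
opening: 0.367
```

```bash
python3 g.py .487 -.0595 .019 80.1;python3 - <<'E'
from plant import *
from h import *
s=read_camera("scene")
crop(s,200,260,360,380,5,"g8.png")
E
```

```text
t 11.35 pos [ 0.4882 -0.0591  0.0202] open 0.367 F [ 0.3 -0.4 -0.1]
[0.487, -0.0595, 0.019, 80.1] turn [ 0.002 -0.001  0.001] shift [-0.0006 -0.0011  0.0012] rows 0.0
```

View pics/g8.png

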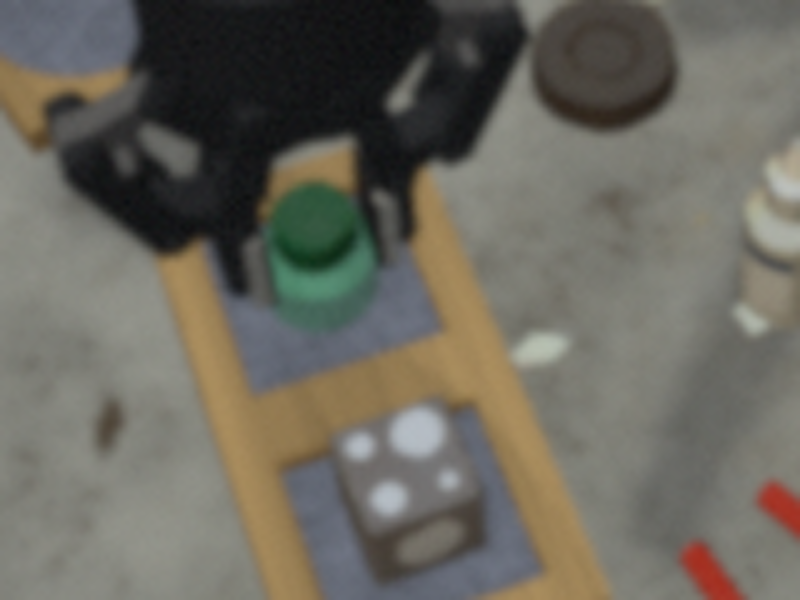

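arm_command --steps '[[[0, 0, 0], [0, 0, 0.002], -1], [[0, 0, 0], [0, 0, 0.002], -1], [[0, 0, 0], [0, 0, 0.002], 0.0], [[0, 0, 0], [0, 0, 0.001], 0.4], [[0, 0, 0], [0, 0, 0.0], 0.4], [[0, 0, 0], [0, 0, -0.02], 0.4], [[0, 0, 0], [0, 0, -0.06], 0.5], [[0, 0, 0], [0, 0, -0.1], 1], [[0, 0, 0], [0, 0, -0.13], 1]]'

```text
time: 12.52
eef_pos: [0.4884, -0.0594, 0.1521]
tcp_rot: [0.765, 0.644, 0.002, 0.002]
contact_force: [0.5, 0.2, -0.2]
opening: 0.997
```

```bash
python3 g.py .608 -.129 .15 90;python3 - <<'E'
from plant import *
from h import *
s=read_camera("scene")
crop(s,200,260,360,380,5,"g9.png")
E
```

```text
t 12.53 pos [ 0.4884 -0.0594  0.1521] open 0.997 F [ 0.5  0.2 -0.2]
[0.608, -0.129, 0.15, 90.0] turn [ 0.005  0.    -0.172] shift [-0.0481  0.1298  0.0027] rows 2.2
```

View pics/g9.png

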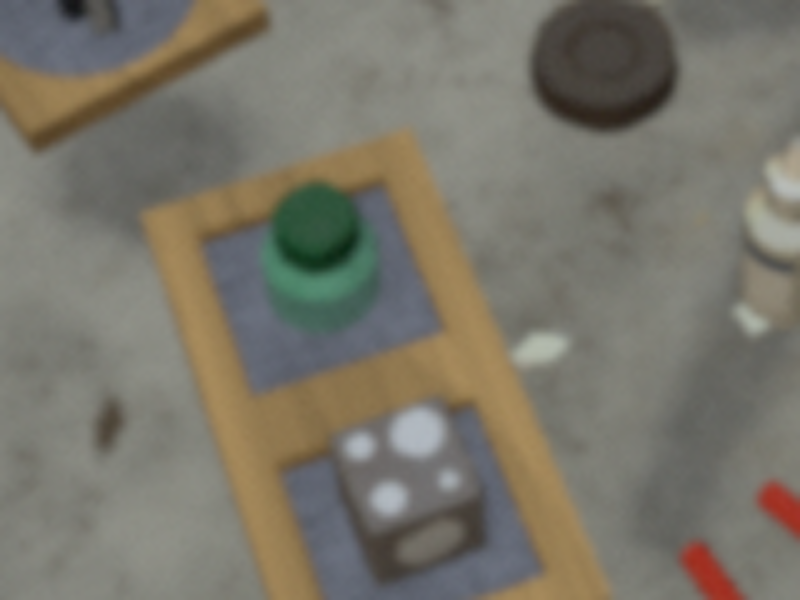

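Both doming items stand in their pockets. Now the dropper bottle.

arm_command --steps '[[[0, 0, -0.05], [-0.012, 0.035, 0], 1], [[0, 0, -0.1], [-0.024, 0.07, 0], 1], [[0, 0, -0.15], [-0.036, 0.105, 0], 1], [[0.003, 0, -0.172], [-0.048, 0.13, 0], 1], [[0.003, 0, -0.172], [-0.048, 0.13, 0.02], 1], [[0.003, 0, -0.172], [-0.048, 0.13, 0.05], 1], [[0.003, 0, -0.172], [-0.048, 0.13, 0.05], 1], [[0.003, 0, -0.172], [-0.048, 0.13, 0.05], 1]]'

```text
time: 13.58
eef_pos: [0.6106, -0.1292, 0.1076]
tcp_rot: [0.707, 0.707, 0.002, 0.003]
contact_force: [-0.7, 0.6, 0.2]
opening: 1.004
```

```bash
python3 g.py .608 -.129 .02 90;python3 - <<'E'
from plant import *
from h import *
s=read_camera("scene")
crop(s,270,230,430,350,5,"g10.png")
E
```

```text
t 13.57 pos [ 0.6106 -0.1292  0.1076] open 1.004 F [-0.7  0.6  0.2]
[0.608, -0.129, 0.02, 90.0] turn [0.008 0.002 0.001] shift [ 0.0004 -0.0033  0.0876] rows 1.4
```

View pics/g10.png

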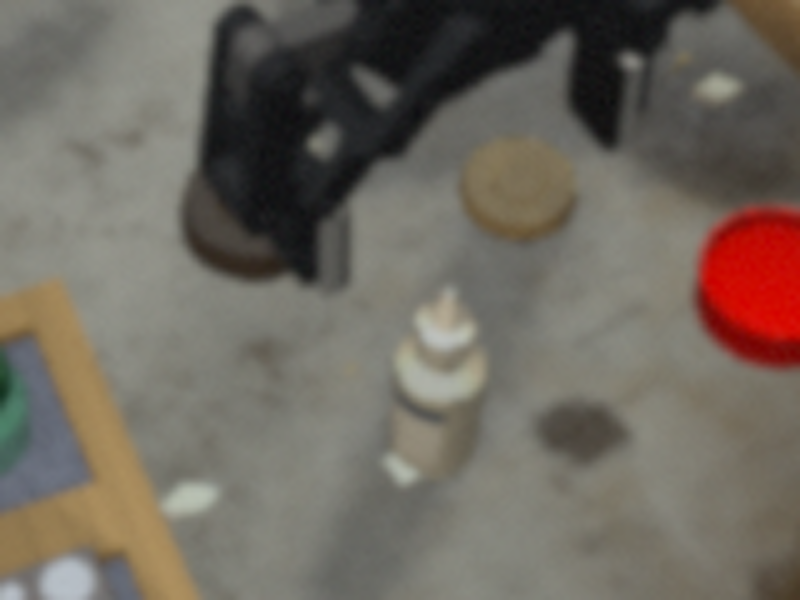

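arm_command --steps '[[[0.004, 0.001, 0], [0, -0.002, 0.035], 1], [[0.004, 0.001, 0], [0, -0.002, 0.07], 1], [[0.004, 0.001, 0], [0, -0.002, 0.087], 1], [[0.004, 0.001, 0], [0, -0.002, 0.087], 0.3], [[0.004, 0.001, 0], [0, -0.002, 0.087], -0.2], [[0.004, 0.001, 0], [0, -0.002, 0.087], -1], [[0.004, 0.001, 0], [0, -0.002, 0.087], -1], [[0.004, 0.001, 0], [0, -0.002, 0.087], -1], [[0.004, 0.001, 0], [0, -0.002, 0.087], -1], [[0.004, 0.001, 0], [0, -0.002, 0.087], -1]]' --force 30

```text
time: 14.88
eef_pos: [0.6111, -0.1302, 0.0234]
tcp_rot: [0.707, 0.707, 0.002, 0.004]
contact_force: [-0.6, 0.1, 5.7]
opening: 0.3
```

```bash
python3 g.py .608 -.129 .14 90 .474 .084 .14 92;python3 - <<'E'
from plant import *
from h import *
s=read_camera("scene")
crop(s,270,230,430,350,5,"g11.png")
E
```

```text
t 14.88 pos [ 0.6111 -0.1302  0.0234] open 0.3 F [-0.6  0.1  5.7]
[0.608, -0.129, 0.14, 90.0] turn [0.007 0.003 0.001] shift [ 0.0008 -0.0023 -0.1166] rows 1.9
[0.474, 0.084, 0.14, 92.0] turn [ 0.007  0.003 -0.034] shift [ 0.2139 -0.1361 -0.1183] rows 4.5
```

View pics/g11.png

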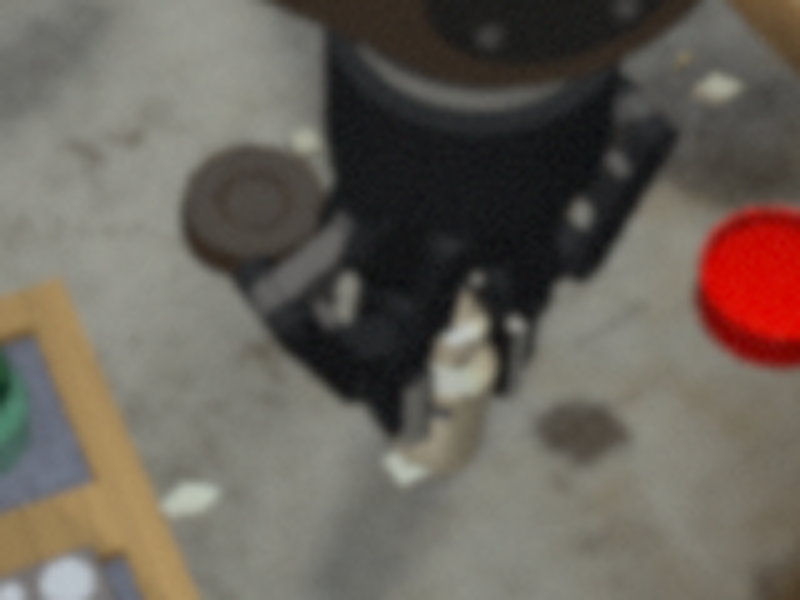

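The dropper bottle looks slightly leaned in the grip, so I'll lift it and check.

arm_command --steps '[[[0.005, 0.003, 0], [0.001, -0.002, -0.03], -1], [[0.005, 0.003, 0], [0.001, -0.002, -0.06], -1], [[0.005, 0.003, 0], [0.001, -0.002, -0.09], -1], [[0.005, 0.003, 0], [0.001, -0.002, -0.09], -1]]'

```text
time: 15.42
eef_pos: [0.6104, -0.1296, 0.1163]
tcp_rot: [0.707, 0.707, 0.002, 0.004]
contact_force: [-0.0, 0.6, -0.9]
opening: 0.301
```

```bash
python3 g.py  .474 .084 .14 92;python3 - <<'E'
from plant import *
from h import *
s=read_camera("scene")
crop(s,270,200,430,320,5,"g12.png")
a=np.array(get_state()["eef_pos"]); print(proj(s,[a,a+[0,0,.08],a+[0,0,.04]]))
E
```

```text
t 15.43 pos [ 0.6104 -0.1296  0.1163] open 0.301 F [-0.   0.6 -0.9]
[0.474, 0.084, 0.14, 92.0] turn [ 0.008  0.002 -0.034] shift [ 0.2137 -0.136  -0.0253] rows 4.1
[[360.32435143 272.32738483]
 [363.79097692 233.5639012 ]
 [361.98170541 253.7965795 ]]
```

View pics/g12.png

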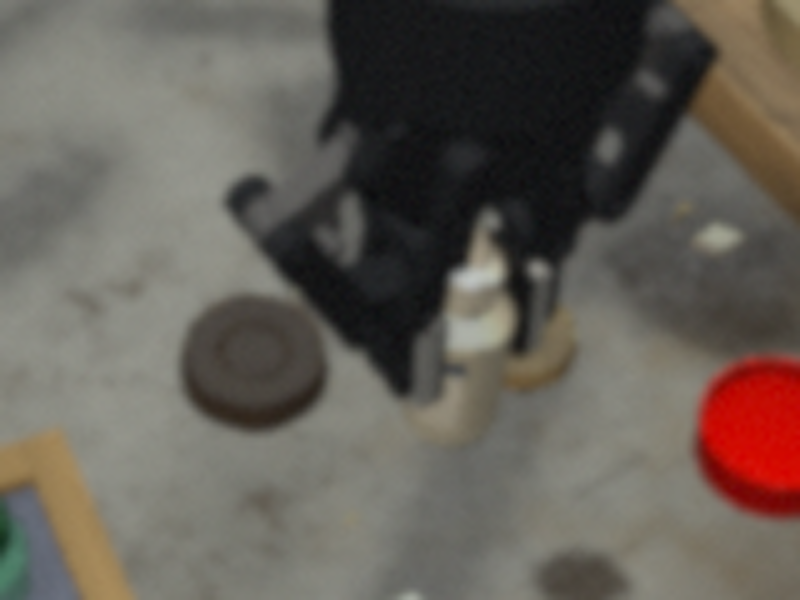

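arm_command --steps '[[[0.005, 0.002, 0], [0.01, -0.006, -0.02], -1], [[0.005, 0.002, 0], [0.05, -0.032, -0.025], -1], [[0.005, 0.002, 0], [0.09, -0.057, -0.025], -1], [[0.005, 0.002, 0], [0.13, -0.083, -0.025], -1], [[0.005, 0.002, -0.02], [0.17, -0.108, -0.025], -1], [[0.005, 0.002, -0.034], [0.2, -0.128, -0.025], -1], [[0.005, 0.002, -0.034], [0.2135, -0.136, -0.02], -1], [[0.005, 0.002, -0.034], [0.2135, -0.136, 0.02], -1], [[0.005, 0.002, -0.034], [0.2135, -0.136, 0.05], -1], [[0.005, 0.002, -0.034], [0.2135, -0.136, 0.05], -1]]'

```text
time: 16.73
eef_pos: [0.4704, 0.0839, 0.0597]
tcp_rot: [0.695, 0.719, -0.002, -0.003]
contact_force: [-0.1, -0.2, 0.5]
opening: 0.302
```

```bash
python3 g.py  .474 .084 .030 92;python3 - <<'E'
from plant import *
from h import *
s=read_camera("scene")
crop(s,130,170,290,290,5,"g13.png")
t=read_camera("top"); crop(t,160,200,360,350,4,"g13t.png")
E
```

```text
t 16.73 pos [0.4704 0.0839 0.0597] open 0.302 F [-0.1 -0.2  0.5]
[0.474, 0.084, 0.03, 92.0] turn [-0.008 -0.002 -0.001] shift [-0.0001  0.0039  0.0296] rows 0.5
```

View pics/g13.png

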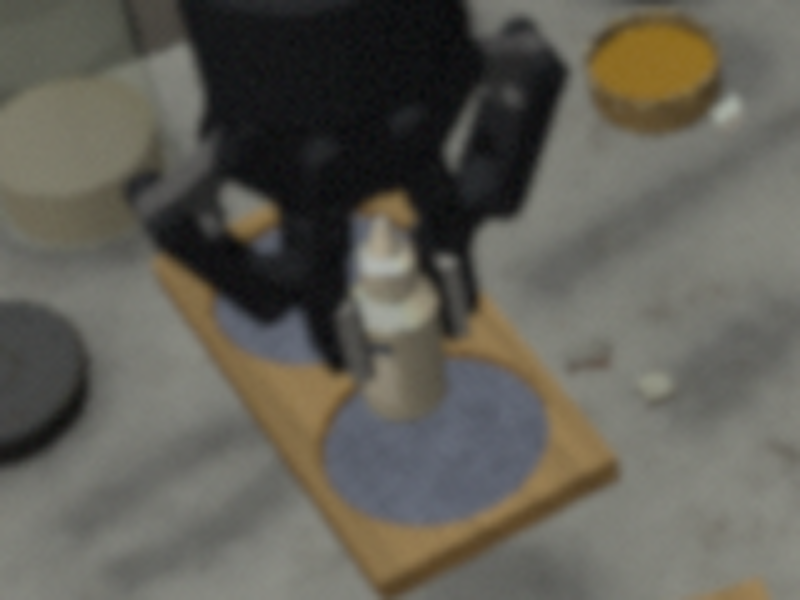

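View pics/g13t.png

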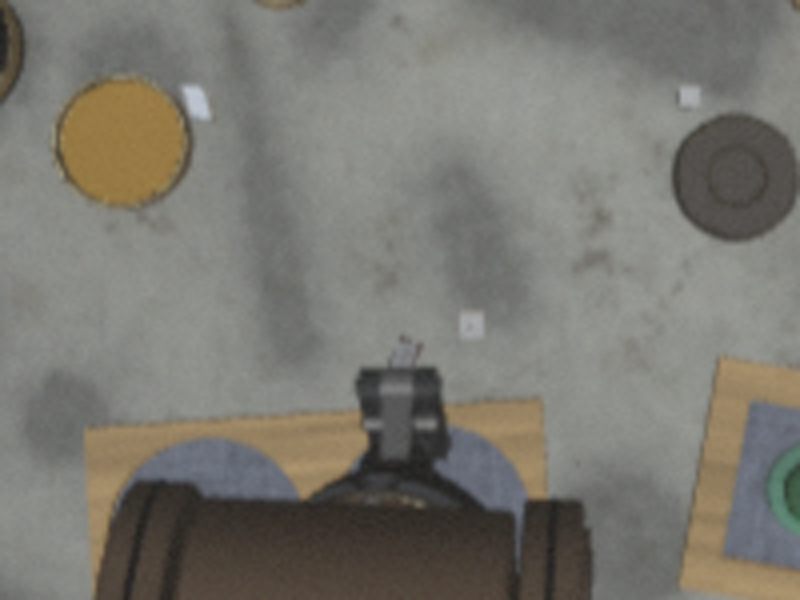

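The bottle is nearly upright over its pocket. Lowering it.

arm_command --steps '[[[-0.006, -0.002, 0], [0, 0.003, 0.012], -1], [[-0.006, -0.002, 0], [0, 0.003, 0.022], -1], [[-0.006, -0.002, 0], [0, 0.003, 0.029], -1], [[-0.006, -0.002, 0], [0, 0.003, 0.031], -1], [[-0.006, -0.002, 0], [0, 0.003, 0.031], -1]]'

```text
time: 17.45
eef_pos: [0.4763, 0.084, 0.032]
tcp_rot: [0.695, 0.719, 0.001, 0.002]
contact_force: [0.3, 0.6, -0.6]
opening: 0.303
```

```bash
python3 g.py  .474 .084 .029 92
```

```text
t 17.45 pos [0.4763 0.084  0.032 ] open 0.303 F [ 0.3  0.6 -0.6]
[0.474, 0.084, 0.029, 92.0] turn [ 0.005  0.001 -0.001] shift [ 0.     -0.0023  0.003 ] rows 0.1
```

arm_command --steps '[[[0.002, 0, 0], [0, -0.002, 0.003], -1], [[0.002, 0, 0], [0, -0.002, 0.004], -1], [[0.002, 0, 0], [0, -0.002, 0.004], -1]]'

```text
time: 17.82
eef_pos: [0.475, 0.084, 0.0294]
tcp_rot: [0.695, 0.719, 0.001, 0.002]
contact_force: [-3.2, -0.4, 6.2]
opening: 0.305
```

```bash
python3 g.py  .474 .084 .029 92
```

```text
t 17.82 pos [0.475  0.084  0.0294] open 0.305 F [-3.2 -0.4  6.2]
[0.474, 0.084, 0.029, 92.0] turn [ 0.004  0.001 -0.001] shift [ 0.0001 -0.001   0.0003] rows 0.0
```

arm_command --steps '[[[0, 0, 0], [0, 0, 0], -0.3], [[0, 0, 0], [0, 0, 0], -0.1], [[0, 0, 0], [0, 0, 0], 0.2], [[0, 0, 0], [0, 0, 0], 0.4], [[0, 0, 0], [0, 0, -0.03], 0.4], [[0, 0, 0], [0, 0, -0.08], 0.4], [[0, 0, 0], [0, 0, -0.12], 0.6], [[0, 0, 0], [0, 0, -0.12], 1]]'

```text
time: 18.82
eef_pos: [0.4773, 0.084, 0.1534]
tcp_rot: [0.695, 0.719, 0.004, 0.005]
contact_force: [-0.4, 0.1, 0.3]
opening: 0.981
```

```bash
python3 g.py .616 .2012 .12 90;python3 - <<'E'
from plant import *
from h import *
s=read_camera("scene")
crop(s,130,170,290,290,5,"g14.png")
E
```

```text
t 18.82 pos [0.4773 0.084  0.1534] open 0.981 F [-0.4  0.1  0.3]
[0.616, 0.2012, 0.12, 90.0] turn [0.012 0.001 0.034] shift [0.1124 0.1423 0.035 ] rows 3.0
```

View pics/g14.png

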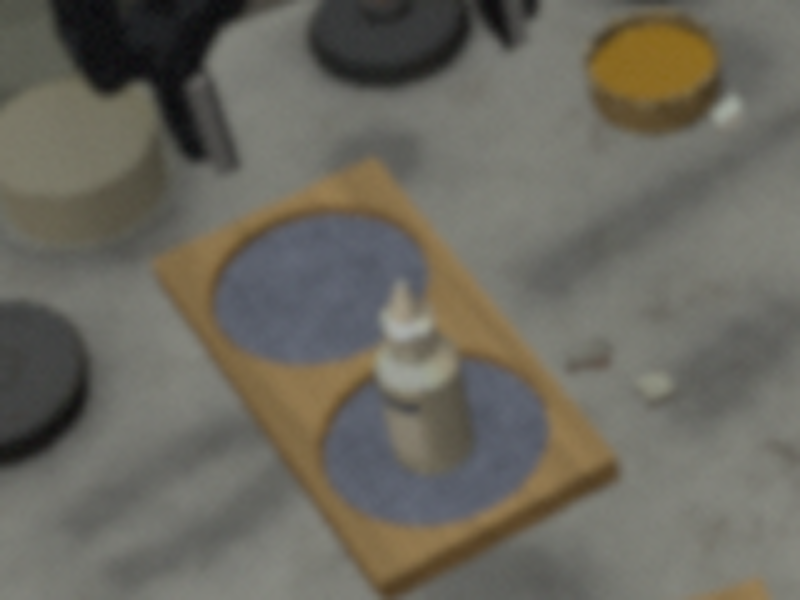

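The dropper bottle is upright and centred in its round pocket. Next, the brass tin.

arm_command --steps '[[[0.006, 0, 0.01], [0.03, 0.038, 0], 1], [[0.01, 0, 0.02], [0.06, 0.076, 0], 1], [[0.01, 0, 0.034], [0.09, 0.114, 0], 1], [[0.01, 0, 0.034], [0.1125, 0.141, 0.02], 1], [[0.01, 0, 0.034], [0.1125, 0.141, 0.06], 1], [[0.01, 0, 0.034], [0.1125, 0.141, 0.1], 1], [[0.01, 0, 0.034], [0.1125, 0.141, 0.11], 1], [[0.01, 0, 0.034], [0.1125, 0.141, 0.11], 1], [[0.01, 0, 0.034], [0.1125, 0.141, 0.11], 1]]'

```text
time: 20.0
eef_pos: [0.6148, 0.2013, 0.0437]
tcp_rot: [0.707, 0.707, -0.0, 0.0]
contact_force: [-0.1, -0.2, 0.1]
opening: 1.001
```

```bash
python3 g.py .616 .2012 .005 90;python3 - <<'E'
from plant import *
from h import *
s=read_camera("scene")
crop(s,180,110,340,230,5,"g15.png")
E
```

```text
t 20.0 pos [0.6148 0.2013 0.0437] open 1.001 F [-0.1 -0.2  0.1]
[0.616, 0.2012, 0.005, 90.0] turn [0.    0.001 0.   ] shift [-0.0001  0.0012  0.0387] rows 0.6
```

View pics/g15.png

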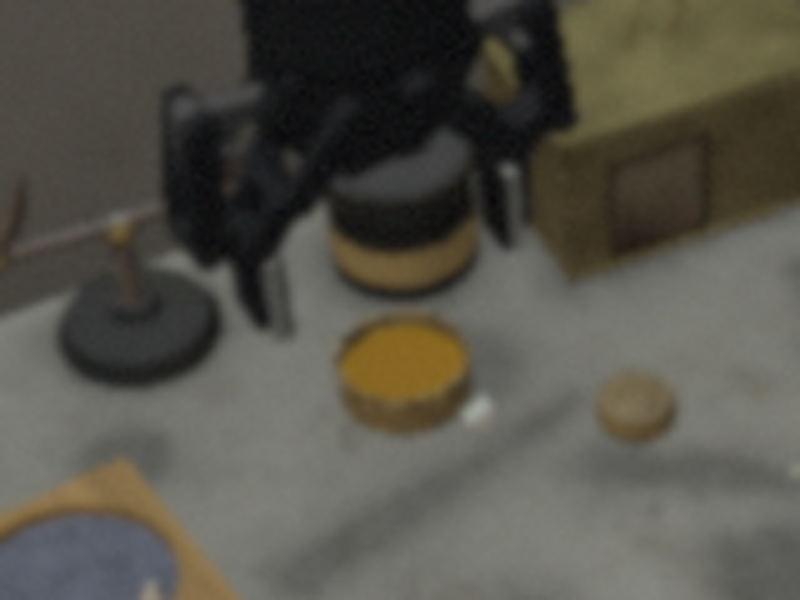

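```bash
python3 - <<'E'
import pickle
from h import *
t,s=pickle.load(open("c0.pkl","rb"))
print("jar base front",plane(s,[(261.7,168.3)],0)[0])
for z in(.04,.05,.06,.07): print(z,plane(s,[(259,150.8)],z)[0].round(3),"top-view top right edge",plane(t,[(159,205)],z)[0].round(3))
print("box corner",plane(s,[(295,165)],0)[0], plane(t,[(105+455/6,170+68/6)],0)[0])
for z in(.04,.06,.08): print(z,plane(t,[(105+400/6,170+40/6)],z)[0].round(3),plane(s,[(294.5,139)],z)[0].round(3))
E
```

```text
jar base front [0.64303151 0.25133951 0.        ]
0.04 [0.644 0.257 0.04 ] top-view top right edge [0.658 0.243 0.04 ]
0.05 [0.639 0.245 0.05 ] top-view top right edge [0.657 0.24  0.05 ]
0.06 [0.634 0.234 0.06 ] top-view top right edge [0.656 0.238 0.06 ]
0.07 [0.63  0.223 0.07 ] top-view top right edge [0.655 0.235 0.07 ]
box corner [0.70333434 0.22526684 0.        ] [0.69974876 0.22074911 0.        ]
0.04 [0.7   0.225 0.04 ] [0.719 0.252 0.04 ]
0.06 [0.697 0.221 0.06 ] [0.707 0.229 0.06 ]
0.08 [0.694 0.216 0.08 ] [0.695 0.207 0.08 ]
```

The jar (~47 mm) and box (corner at x≈0.70, y≈0.22) both clear the gripper. Closing the fingers a little, then descending onto the tin.

arm_command --steps '[[[0, 0, 0], [0, 0.001, 0.01], 0.75], [[0, 0, 0], [0, 0.001, 0.028], 0.75], [[0, 0, 0], [0, 0.001, 0.037], 0.75], [[0, 0, 0], [0, 0.001, 0.04], 0.75], [[0, 0, 0], [0, 0.001, 0.04], 0.3], [[0, 0, 0], [0, 0.001, 0.04], -1], [[0, 0, 0], [0, 0.001, 0.04], -1], [[0, 0, 0], [0, 0.001, 0.04], -1], [[0, 0, 0], [0, 0.001, 0.04], -1]]' --force 40

```text
time: 21.18
eef_pos: [0.6164, 0.2015, 0.0046]
tcp_rot: [0.707, 0.707, 0.001, 0.001]
contact_force: [1.7, 0.0, 1.5]
opening: 0.566
```

```bash
python3 g.py .616 .2012 .07 90 .468 .167 .08 92;python3 - <<'E'
from plant import *
from h import *
s=read_camera("scene")
crop(s,180,110,340,230,5,"g16.png")
E
```

```text
t 21.18 pos [0.6164 0.2015 0.0046] open 0.566 F [1.7 0.  1.5]
[0.616, 0.2012, 0.07, 90.0] turn [0.002 0.    0.   ] shift [-0.0003 -0.0003 -0.0654] rows 1.0
[0.468, 0.167, 0.08, 92.0] turn [ 0.002  0.    -0.035] shift [-0.0345 -0.1483 -0.0757] rows 2.7
```

View pics/g16.png

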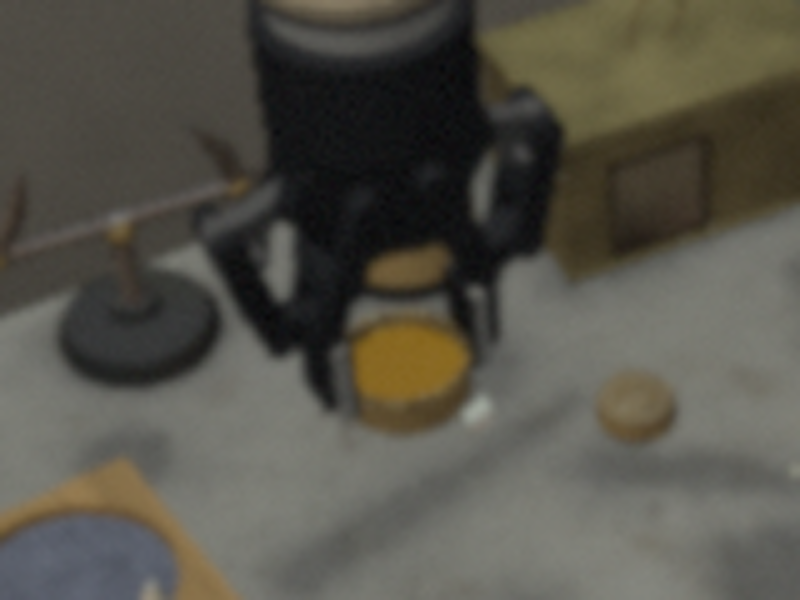

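arm_command --steps '[[[0, 0, 0], [0, 0, -0.025], -1], [[0, 0, 0], [0, 0, -0.055], -1], [[0, 0, 0], [0, 0, -0.075], -1], [[0, 0, -0.01], [-0.007, -0.03, -0.075], -1], [[0, 0, -0.02], [-0.016, -0.07, -0.075], -1], [[0, 0, -0.03], [-0.025, -0.11, -0.075], -1], [[0, 0, -0.035], [-0.0345, -0.148, -0.075], -1], [[0, 0, -0.035], [-0.0345, -0.148, -0.075], -1], [[0, 0, -0.035], [-0.0345, -0.148, -0.05], -1], [[0, 0, -0.035], [-0.0345, -0.148, -0.05], -1]]'

```text
time: 22.48
eef_pos: [0.4676, 0.1668, 0.053]
tcp_rot: [0.695, 0.719, -0.001, -0.0]
contact_force: [0.5, -0.8, -0.8]
opening: 0.567
```

```bash
python3 g.py .468 .167 .0115 92;python3 - <<'E'
from plant import *
from h import *
s=read_camera("scene")
crop(s,130,150,290,270,5,"g17.png")
E
```

```text
t 22.48 pos [0.4676 0.1668 0.053 ] open 0.567 F [ 0.5 -0.8 -0.8]
[0.468, 0.167, 0.0115, 92.0] turn [-0.001  0.001  0.   ] shift [0.0002 0.0004 0.0415] rows 0.7
```

View pics/g17.png

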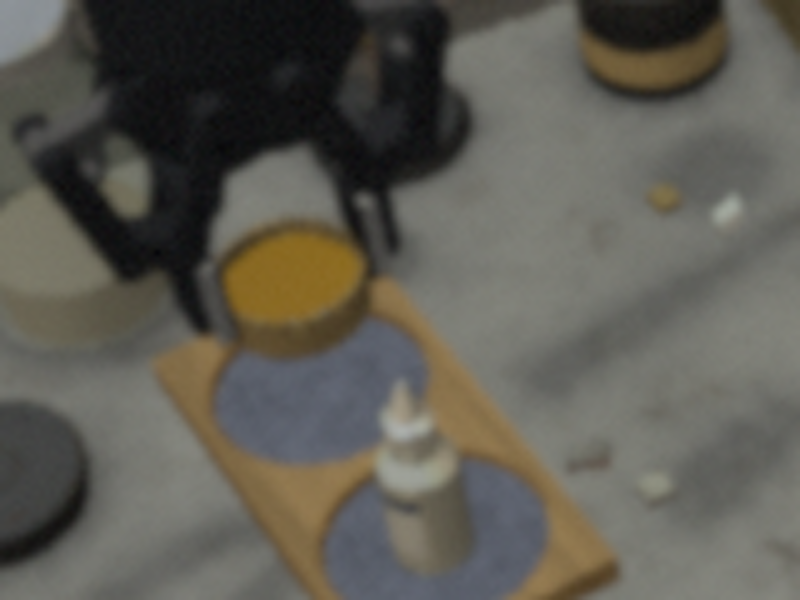

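The tin is level above the free round pocket. Lowering it.

arm_command --steps '[[[0, 0, 0], [0, 0, 0.018], -1], [[0, 0, 0], [0, 0, 0.032], -1], [[0, 0, 0], [0, 0, 0.039], -1], [[0, 0, 0], [0, 0, 0.041], -1], [[0, 0, 0], [0, 0, 0.041], -1], [[0, 0, 0], [0, 0, 0.041], -1]]'

```text
time: 23.28
eef_pos: [0.469, 0.167, 0.0134]
tcp_rot: [0.695, 0.719, 0.0, 0.001]
contact_force: [-0.3, 0.3, -0.3]
opening: 0.562
```

```bash
python3 g.py .468 .167 .0105 92;python3 - <<'E'
from plant import *
from h import *
s=read_camera("scene")
crop(s,130,150,290,270,5,"g18.png")
E
```

```text
t 23.27 pos [0.469  0.167  0.0134] open 0.562 F [-0.3  0.3 -0.3]
[0.468, 0.167, 0.0105, 92.0] turn [0.002 0.    0.   ] shift [ 0.0001 -0.001   0.0029] rows 0.0
```

View pics/g18.png

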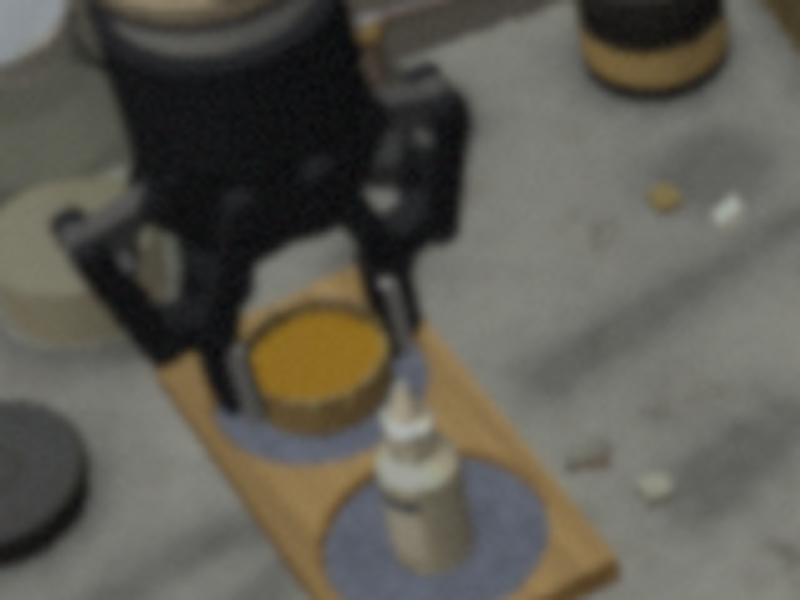

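arm_command --steps '[[[0, 0, 0], [0, -0.001, 0.002], -1], [[0, 0, 0], [0, -0.001, 0.0035], -1], [[0, 0, 0], [0, -0.001, 0.0035], -1]]'

```text
time: 23.7
eef_pos: [0.468, 0.167, 0.0105]
tcp_rot: [0.695, 0.719, 0.0, 0.001]
contact_force: [-2.2, 0.0, 5.0]
opening: 0.564
```

```bash
python3 g.py .468 .167 .0105 92
```

```text
t 23.7 pos [0.468  0.167  0.0105] open 0.564 F [-2.2  0.   5. ]
[0.468, 0.167, 0.0105, 92.0] turn [0.001 0.001 0.   ] shift [-0. -0. -0.] rows 0.0
```

The tin is touching the floor of the pocket. Releasing, then backing off for a look at the tin and the cap.

arm_command --steps '[[[0, 0, 0], [0, 0, -0.001], 0.2], [[0, 0, 0], [0, 0, -0.001], 0.5], [[0, 0, 0], [0, 0, -0.001], 0.5], [[0, 0, 0], [0, 0, -0.02], 0.5], [[0, 0, 0], [0, 0, -0.06], 0.6], [[0, 0, 0], [0, 0, -0.11], 1], [[0, 0, 0], [0, 0, -0.14], 1]]'

```text
time: 24.58
eef_pos: [0.4688, 0.1672, 0.1532]
tcp_rot: [0.695, 0.719, 0.002, 0.002]
contact_force: [0.8, 0.7, 0.5]
opening: 0.994
```

```bash
python3 g.py .605 -.0295 .15 90;python3 - <<'E'
from plant import *
from h import *
s=read_camera("scene")
crop(s,130,150,290,270,5,"g19.png")
E
```

```text
t 24.57 pos [0.4688 0.1672 0.1532] open 0.994 F [0.8 0.7 0.5]
[0.605, -0.0295, 0.15, 90.0] turn [0.005 0.    0.035] shift [-0.2014  0.1292  0.0039] rows 3.8
```

View pics/g19.png

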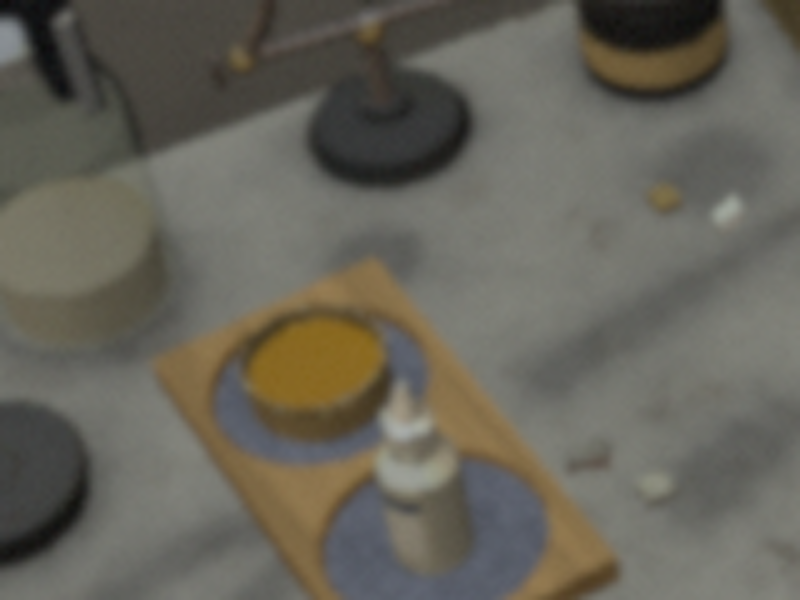

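The tin is flat in its pocket. Moving to above the cap, which also clears the top view of the tin.

arm_command --steps '[[[0, 0, 0], [-0.04, 0.026, 0], 1], [[0, 0, 0.01], [-0.085, 0.055, 0], 1], [[0, 0, 0.02], [-0.13, 0.084, 0], 1], [[0.004, 0, 0.03], [-0.17, 0.11, 0], 1], [[0.004, 0, 0.035], [-0.2015, 0.129, 0], 1], [[0.004, 0, 0.035], [-0.2015, 0.129, 0.03], 1], [[0.004, 0, 0.035], [-0.2015, 0.129, 0.07], 1], [[0.004, 0, 0.035], [-0.2015, 0.129, 0.1], 1], [[0.004, 0, 0.035], [-0.2015, 0.129, 0.1], 1], [[0.004, 0, 0.035], [-0.2015, 0.129, 0.1], 1]]'

```text
time: 25.88
eef_pos: [0.6088, -0.0292, 0.0592]
tcp_rot: [0.707, 0.707, 0.003, 0.003]
contact_force: [1.2, -0.1, 0.1]
opening: 0.999
```

```bash
python3 g.py .605 -.0295 .004 90;python3 - <<'E'
from plant import *
from h import *
s=read_camera("scene");t=read_camera("top")
crop(s,240,200,400,320,4.9,"g20.png"); crop(t,165,270,325,390,4.9,"g20t.png")
f=t["frame"]; B=cv2.cvtColor(f,cv2.COLOR_RGB2LAB)[...,2].astype(int)-128
hsv=cv2.cvtColor(f,cv2.COLOR_RGB2HSV)
m=((B>20)).astype(np.uint8); m2=np.zeros_like(m); m2[300:365,180:250]=m[300:365,180:250]
c=max(cv2.findContours(m2,cv2.RETR_EXTERNAL,cv2.CHAIN_APPROX_NONE)[0],key=cv2.contourArea)
P=plane(t,c.reshape(-1,2),.025)[:,:2].astype(np.float32)*1000
print(cv2.fitEllipse(P), cv2.contourArea(c))
E
```

```text
t 25.88 pos [ 0.6088 -0.0292  0.0592] open 0.999 F [ 1.2 -0.1  0.1]
[0.605, -0.0295, 0.004, 90.0] turn [ 0.008 -0.001  0.   ] shift [-0.0003 -0.0043  0.0551] rows 0.9
((472.1049499511719, 160.54193115234375), (89.31588745117188, 106.01995849609375), 17.170063018798828) 1089.5
```

View pics/g20.png

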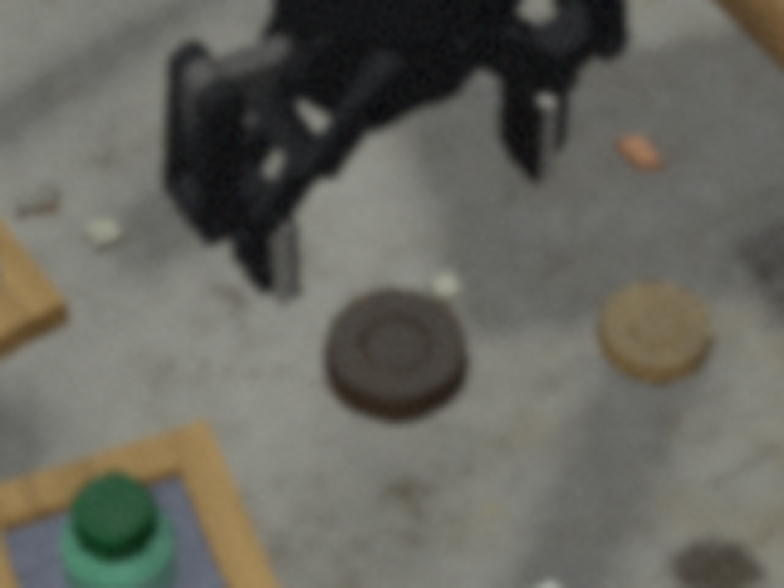

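View pics/g20t.png

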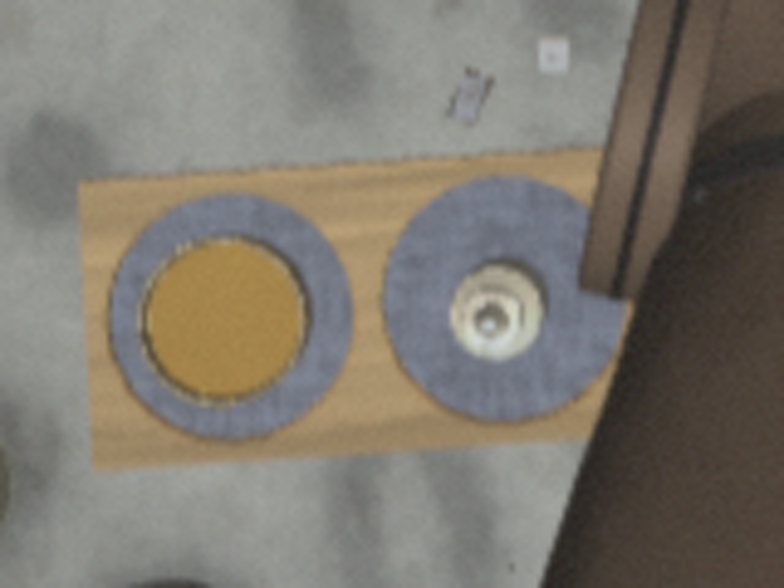

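```bash
cat > tin.py <<'E'
from plant import *
from h import *
t=read_camera("top"); f=t["frame"]; lab=cv2.cvtColor(f,cv2.COLOR_RGB2LAB).astype(int)
for th in(26,30,34):
    m=(lab[...,2]-128>th).astype(np.uint8); m2=np.zeros_like(m); m2[300:365,180:250]=m[300:365,180:250]
    c=max(cv2.findContours(m2,cv2.RETR_EXTERNAL,cv2.CHAIN_APPROX_NONE)[0],key=cv2.contourArea)
    e=cv2.fitEllipse(plane(t,c.reshape(-1,2),.024)[:,:2].astype(np.float32)*1000); print(th,np.round(e[0],1),np.round(e[1],1))
L=lab[...,0]; m=(L<100).astype(np.uint8); m2=np.zeros_like(m); m2[223:264,324:368]=m[223:264,324:368]
cs=cv2.findContours(m2,cv2.RETR_EXTERNAL,cv2.CHAIN_APPROX_NONE)[0]
c=max(cs,key=cv2.contourArea); e=cv2.fitEllipse(plane(t,c.reshape(-1,2),.012)[:,:2].astype(np.float32)*1000); print("cap",np.round(e[0],1),np.round(e[1],1))
E
python3 tin.py
```

```text
26 [468.5 167.1] [43.8 44.3]
30 [468.6 167.1] [42.6 43. ]
34 [468.4 167. ] [40. 41.]
cap [592.3 -32.5] [31.6 76.7]
```

The tin centre by camera is (468.5, 167.1) mm and by the arm (468, 167), so they agree. Picking the dark cap.

arm_command --steps '[[[0.006, 0, 0], [0, -0.003, 0.02], 0.75], [[0.006, 0, 0], [0, -0.003, 0.04], 0.75], [[0.006, 0, 0], [0, -0.003, 0.05], 0.75], [[0.006, 0, 0], [0, -0.003, 0.054], 0.75], [[0.006, 0, 0], [0, -0.003, 0.054], 0.75]]'

```text
time: 26.65
eef_pos: [0.607, -0.0293, 0.0059]
tcp_rot: [0.707, 0.707, 0.001, 0.001]
contact_force: [-0.3, 0.1, 0.1]
opening: 0.871
```

```bash
python3 g.py .605 -.0294 .003 90;python3 - <<'E'
from plant import *
from h import *
s=read_camera("scene")
crop(s,240,200,400,320,4.9,"g21.png")
E
```

```text
t 26.65 pos [ 0.607  -0.0293  0.0059] open 0.871 F [-0.3  0.1  0.1]
[0.605, -0.0294, 0.003, 90.0] turn [ 0.004 -0.     0.001] shift [-0.0001 -0.002   0.0029] rows 0.1
```

View pics/g21.png

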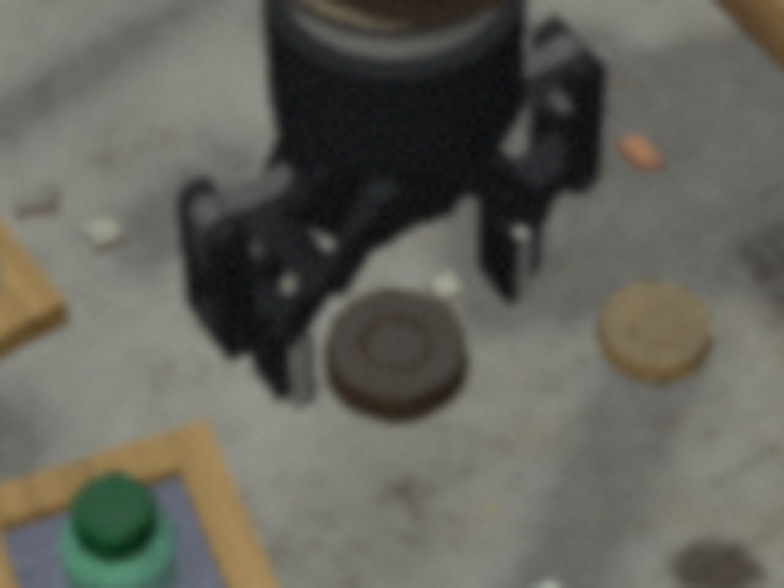

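arm_command --steps '[[[0.002, 0, 0], [0, -0.002, 0.004], 0.5], [[0.002, 0, 0], [0, -0.002, 0.004], 0.3], [[0.002, 0, 0], [0, -0.002, 0.004], 0.1], [[0.002, 0, 0], [0, -0.002, 0.004], -1], [[0.002, 0, 0], [0, -0.002, 0.004], -1], [[0.002, 0, 0], [0, -0.002, 0.004], -1], [[0.002, 0, 0], [0, -0.002, 0.004], -1]]' --force 35

```text
time: 27.58
eef_pos: [0.6059, -0.0295, 0.0031]
tcp_rot: [0.707, 0.707, 0.001, 0.002]
contact_force: [-0.9, 0.4, 4.9]
opening: 0.524
```

```bash
python3 g.py .605 -.0294 .15 90 .4685 .167 .15 90
```

```text
t 27.57 pos [ 0.6059 -0.0295  0.0031] open 0.524 F [-0.9  0.4  4.9]
[0.605, -0.0294, 0.15, 90.0] turn [0.004 0.    0.001] shift [ 0.     -0.0003 -0.1469] rows 2.4
[0.4685, 0.167, 0.15, 90.0] turn [0.004 0.    0.001] shift [ 0.1965 -0.1367 -0.1475] rows 4.5
```

arm_command --steps '[[[0.003, 0, 0], [0, 0, -0.03], -1], [[0.003, 0, 0], [0, 0, -0.075], -1], [[0.003, 0, 0], [0, 0, -0.12], -1], [[0.003, 0, 0], [0.02, -0.014, -0.147], -1], [[0.003, 0, 0], [0.06, -0.042, -0.147], -1], [[0.003, 0, 0], [0.1, -0.07, -0.147], -1], [[0.003, 0, 0], [0.14, -0.098, -0.147], -1], [[0.003, 0, 0], [0.175, -0.122, -0.147], -1], [[0.003, 0, 0], [0.1965, -0.1367, -0.147], -1], [[0.003, 0, 0], [0.1965, -0.1367, -0.12], -1], [[0.003, 0, 0], [0.1965, -0.1367, -0.08], -1], [[0.003, 0, 0], [0.1965, -0.1367, -0.07], -1]]'

```text
time: 29.08
eef_pos: [0.4658, 0.1666, 0.069]
tcp_rot: [0.707, 0.707, -0.003, -0.002]
contact_force: [-0.0, -0.2, -0.6]
opening: 0.527
```

```bash
python3 g.py .4685 .167 .028 90;python3 - <<'E'
from plant import *
from h import *
s=read_camera("scene")
crop(s,130,150,290,270,5,"g22.png")
E
```

```text
t 29.07 pos [0.4658 0.1666 0.069 ] open 0.527 F [-0.  -0.2 -0.6]
[0.4685, 0.167, 0.028, 90.0] turn [-0.006  0.001  0.001] shift [0.0004 0.0029 0.041 ] rows 0.7
```

View pics/g22.png

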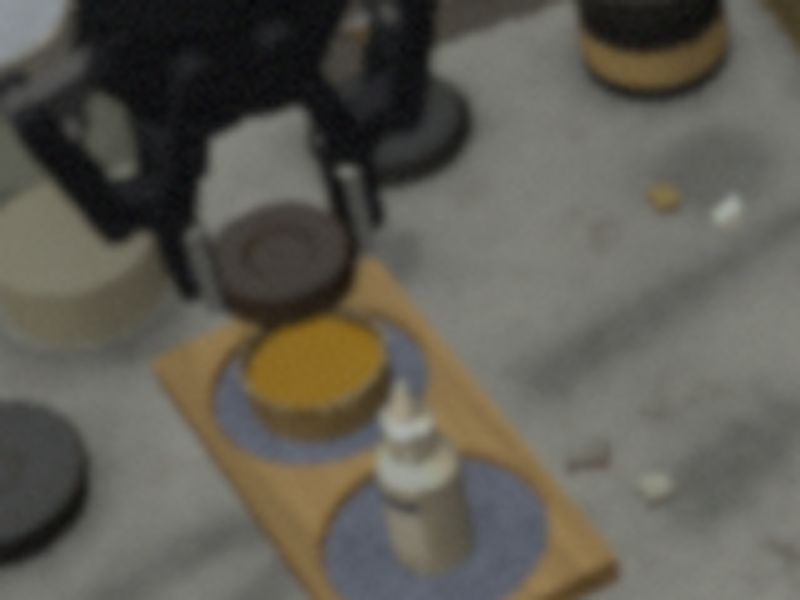

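The cap is held level above the tin. Lowering in stages and correcting the position.

arm_command --steps '[[[-0.004, 0, 0], [0, 0.002, 0.015], -1], [[-0.004, 0, 0], [0, 0.002, 0.03], -1], [[-0.004, 0, 0], [0, 0.002, 0.035], -1], [[-0.004, 0, 0], [0, 0.002, 0.035], -1], [[-0.004, 0, 0], [0, 0.002, 0.035], -1]]'

```text
time: 29.75
eef_pos: [0.4687, 0.1666, 0.0348]
tcp_rot: [0.707, 0.707, -0.0, 0.0]
contact_force: [0.0, -0.4, -0.7]
opening: 0.522
```

```bash
python3 g.py .4685 .167 .028 90
```

```text
t 29.75 pos [0.4687 0.1666 0.0348] open 0.522 F [ 0.  -0.4 -0.7]
[0.4685, 0.167, 0.028, 90.0] turn [-0.     0.001  0.   ] shift [ 0.0004 -0.0002  0.0068] rows 0.1
```

arm_command --steps '[[[0, 0, 0], [0.0004, 0, 0.004], -1], [[0, 0, 0], [0.0004, 0, 0.006], -1], [[0, 0, 0], [0.0004, 0, 0.0065], -1], [[0, 0, 0], [0.0004, 0, 0.0065], -1]]'

```text
time: 30.25
eef_pos: [0.4687, 0.167, 0.0283]
tcp_rot: [0.707, 0.707, -0.0, 0.0]
contact_force: [0.3, 0.7, -0.6]
opening: 0.524
```

```bash
python3 g.py .4685 .167 .028 90;python3 - <<'E'
from plant import *
from h import *
s=read_camera("scene")
crop(s,150,170,260,252,7,"g23.png")
E
```

```text
t 30.25 pos [0.4687 0.167  0.0283] open 0.524 F [ 0.3  0.7 -0.6]
[0.4685, 0.167, 0.028, 90.0] turn [-0.     0.001  0.   ] shift [-0.     -0.0002  0.0003] rows 0.0
```

View pics/g23.png

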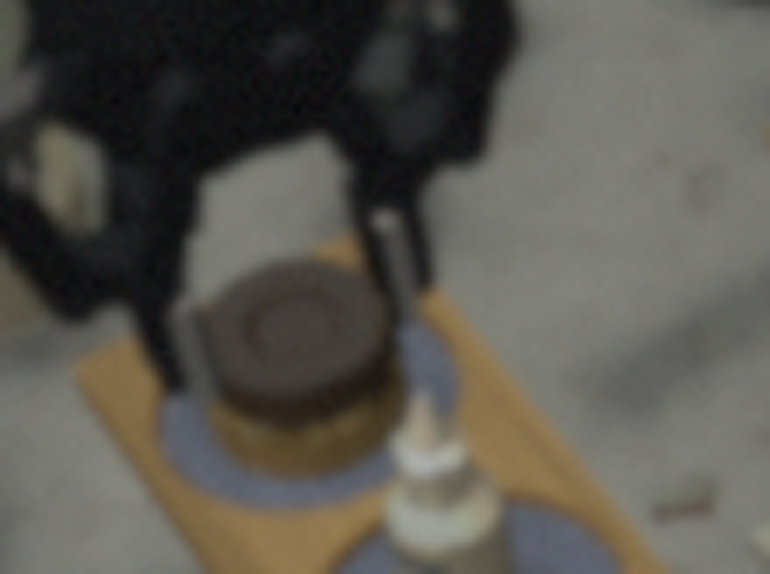

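arm_command --steps '[[[0, 0, 0], [0, 0, 0.001], -1], [[0, 0, 0], [0, 0, 0.0015], -1], [[0, 0, 0], [0, 0, 0.0015], -1]]'

```text
time: 30.68
eef_pos: [0.469, 0.1671, 0.0281]
tcp_rot: [0.707, 0.707, -0.001, 0.0]
contact_force: [-2.8, -0.8, 7.4]
opening: 0.523
```

```bash
python3 g.py .4685 .167 .028 90
```

```text
t 30.68 pos [0.469  0.1671 0.0281] open 0.523 F [-2.8 -0.8  7.4]
[0.4685, 0.167, 0.028, 90.0] turn [-0.001  0.001  0.001] shift [-0.0001 -0.0005  0.0001] rows 0.0
```

arm_command --steps '[[[0, 0, 0], [0, -0.0005, 0.0005], -1], [[0, 0, 0], [0, -0.0005, 0], 0.15], [[0, 0, 0], [0, -0.0005, 0], 0.35], [[0, 0, 0], [0, -0.0005, 0], 0.5], [[0, 0, 0], [0, -0.0005, 0], 0.5], [[0, 0, 0], [0, -0.0005, -0.02], 0.5], [[0, 0, 0], [0, -0.0005, -0.06], 0.6], [[0, 0, 0], [0, -0.0005, -0.11], 1], [[0, 0, 0], [0, -0.0005, -0.14], 1]]'

```text
time: 31.8
eef_pos: [0.4695, 0.1674, 0.1709]
tcp_rot: [0.707, 0.707, 0.001, 0.001]
contact_force: [1.0, 0.4, -0.3]
opening: 0.999
```

```bash
python3 g.py .65 -.08 .22 90;python3 - <<'E'
from plant import *
from h import *
s=read_camera("scene")
crop(s,150,170,260,252,7,"g24.png")
E
```

```text
t 31.8 pos [0.4695 0.1674 0.1709] open 0.999 F [ 1.   0.4 -0.3]
[0.65, -0.08, 0.22, 90.0] turn [0.003 0.001 0.001] shift [-0.2476  0.1805 -0.0484] rows 5.0
```

View pics/g24.png

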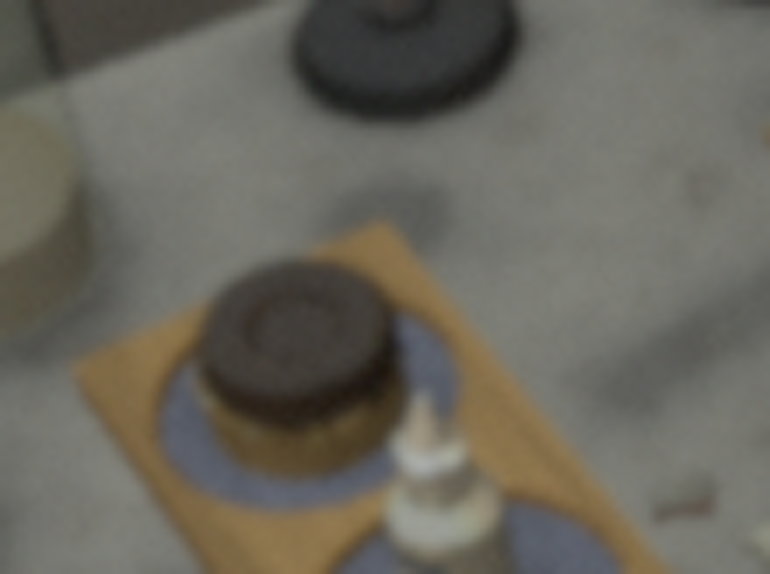

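The cap lies flat on the tin. I'm clearing the arm off to the right side to check everything.

arm_command --steps '[[[0, 0, 0], [-0.045, 0.03, -0.03], 1], [[0, 0, 0], [-0.09, 0.06, -0.05], 1], [[0, 0, 0], [-0.135, 0.09, -0.05], 1], [[0, 0, 0], [-0.18, 0.12, -0.05], 1], [[0, 0, 0], [-0.225, 0.15, -0.05], 1], [[0, 0, 0], [-0.27, 0.15, -0.05], 1], [[0, 0, 0], [-0.325, 0.13, -0.05], 1], [[0, 0, 0], [-0.38, 0.1, -0.05], 1], [[0, 0, 0], [-0.435, 0.07, -0.05], 1], [[0, 0, 0], [-0.49, 0.04, -0.05], 1], [[0, 0, 0], [-0.545, 0.01, -0.05], 1], [[0, 0, 0], [-0.59, -0.01, -0.05], 1]]'

```text
time: 33.35
eef_pos: [0.46, -0.424, 0.2235]
tcp_rot: [0.707, 0.707, 0.003, 0.003]
contact_force: [0.6, -0.3, -0.0]
opening: 1.0
```

```bash
python3 g.py;python3 - <<'E'
from plant import *
from h import *
s=read_camera("scene");t=read_camera("top")
cv2.imwrite("pics/f_s.png",s["frame"][:,:,::-1]); crop(t,165,150,465,375,2.6,"f_t.png"); crop(t,170,290,280,372,7,"f_tc.png")
import pickle; pickle.dump((t,s),open("c1.pkl","wb"))
E
```

```text
t 33.35 pos [ 0.46   -0.424   0.2235] open 1.0 F [ 0.6 -0.3 -0. ]
```

View pics/f_s.png

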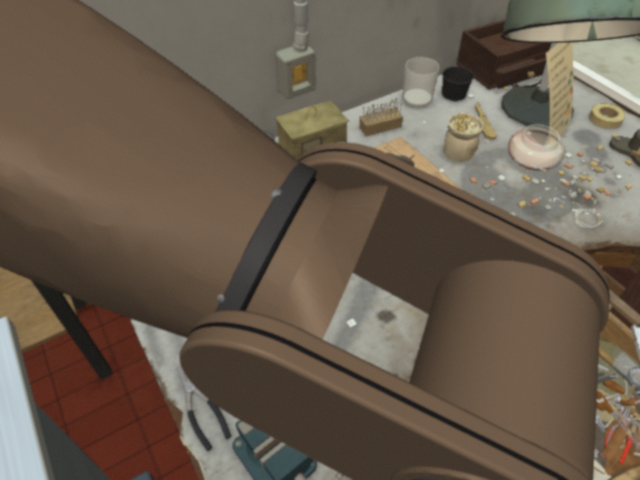

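View pics/f_t.png

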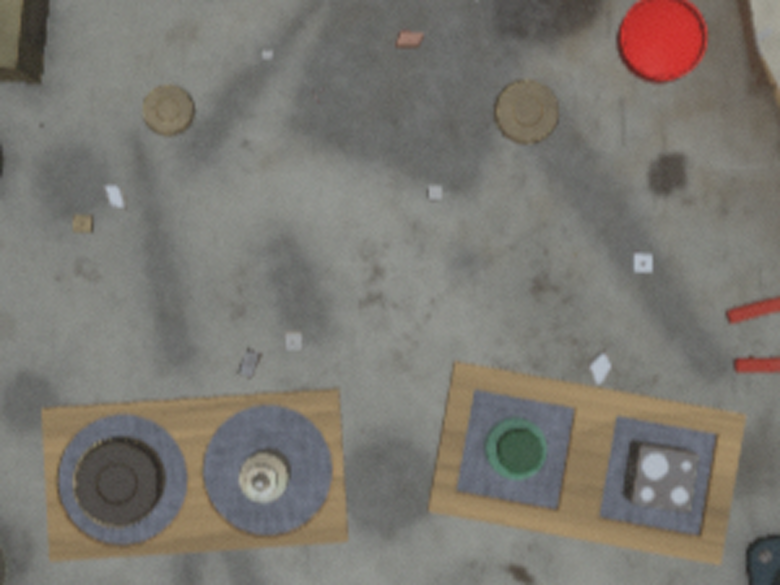

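View pics/f_tc.png

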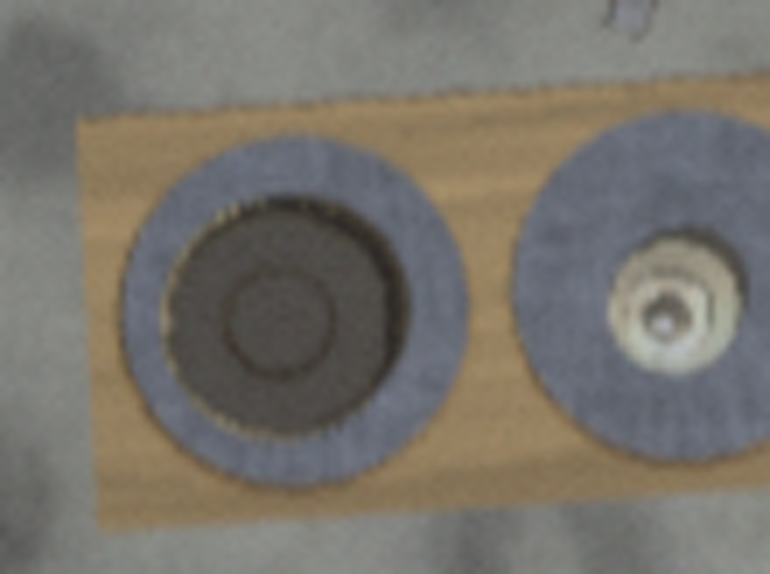

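The top view shows all five items in their pockets: the cap on the tin at crop ~(279,321), the dropper ~(675,305), and the bottle and block inside their squares. The smaller caps haven't moved. Last, a numeric check on how well the cap is centred.

```bash
python3 - <<'E'
import pickle
from h import *
t,s=pickle.load(open("c1.pkl","rb"))
print("cap by eye",(plane(t,[(279/7+169.6,321.5/7+289.6)],.039)*1000).round(1))
L=cv2.cvtColor(t["frame"],cv2.COLOR_RGB2LAB).astype(int)
m=((L[...,0]<95)&(abs(L[...,2]-128)<8)).astype(np.uint8);m2=np.zeros_like(m);m2[310:362,188:235]=m[310:362,188:235]
c=max(cv2.findContours(m2,cv2.RETR_EXTERNAL,cv2.CHAIN_APPROX_NONE)[0],key=cv2.contourArea)
e=cv2.fitEllipse(plane(t,c.reshape(-1,2),.039)[:,:2].astype(np.float32)*1000);print("cap mask (incl. side)",np.round(e[0],1),np.round(e[1],1))
E
```

```text
cap by eye [[469.  165.8  39. ]]
cap mask (incl. side) [470.5 163.4] [46.8 49.5]
```

```bash
python3 -c "
from plant import *
print(sign_off())"
```

```text
the job is handed in; nothing more can be done
None
```

I made up both kits in the order asked and handed the job in at about 33 s. Nothing was dropped, and every wrist force I read stayed under about 10 N.

- **Doming kit (square board):** the steel block stands in the y = −42 mm pocket and the green bottle in the y = +42 mm pocket.
- **Waxing kit (round board):** the dropper bottle stands in the y = −42 mm pocket and the brass tin in the y = +42 mm pocket, with the dark cap on top.

**Last checks:**
- The final top picture shows all four items upright inside their pockets. The smaller brass caps and the red tin had not moved.
- The arm hid both boards from the scene camera in the final picture. The closer scene view, taken just after I released the cap, shows it lying flat on the tin.
- I measured the cap centre by eye in the top view at (469, 166) mm, against (468.5, 167) mm for the tin, so it is off by about 1.5 mm.
- An automatic mask put the cap at (470.5, 163.4) mm, about 4 mm off the tin's centre. The mask also catches the cap's shaded side, so I trusted the by-eye figure.
- The dropper bottle leaned slightly in the grip but stood upright once released.

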